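# Load the tack tester: roll the test roller up its launch ramp and guard it

### The job

Make the tack tester ready for the next specimen: with the fingertips, push the steel roller steadily from the level run-out up the ramp to the stop, until the brass catch has sprung up behind it; stay behind it all the way, so that it never runs free on the slope. Then push the swing guard (bar with the red knob) fully across the track behind the roller. Only push: do not lift or carry the roller, and leave the things round the tester standing where they are.

Things in the scene. Friction and masses are not known exactly. Their poses are not given: they have to be found in the camera images.
- tester: Tack tester, fixed on the bench, base plate 410 x 100 mm. Origin on the bench; x level, towards the ramp's upper end (within 15 deg of world +y), y to its left, z up. Level run-out track, 12 mm above the bench, from x = -190 to -20 mm, where the ramp begins; low clamp bar and screws at x = -202 mm (top at 26 mm). Rails along the whole track, 8 mm above it, 43 mm apart inside, 51 mm outside.
- ramp: Inclined track on the tester. Origin on its surface at the foot (tester x = -20, y = 0, z = 12 mm); x up the slope, 8 deg from level, y as the tester's, z normal to the track. Stop plate with rubber buffer at the top: face at x = 172 mm, 34 mm high. The red key at x = 82 to 106, y = -43 to -51 mm, level with the track, releases the catch: leave it.
- roller: Loose test roller: polished steel cylinder, 44 mm diameter, 40 mm long, 0.2 to 0.42 kg, lying across the track. Origin at its centre; the orientation turns as it rolls. Starts at rest on the run-out, centre at tester x = -100 to -45 mm, 34 mm above the bench. It rolls very easily and runs back down the ramp if let go. Pushed at mid height, fingertips pass above the rails.
- stop (a point): Centre of the roller when it touches the stop: ramp x = 150, y = 0, z = 22 mm. Caught, it may settle back about 2 mm onto the catch.
- catch (a joint): One-way brass catch in the ramp's middle slot: sprung wedge hinged at ramp x = 86, tip at x = 133 mm. Rad: 0 = up (tip 5 mm above the track), 0.1 to 0.2 = pressed down. The roller coming uphill rides over it (a few N of push); it springs up behind the roller when this is within about 2 mm of the stop, and then holds it.
- guard (a joint): Swing guard beside the ramp, on its +y (the robot's) side: 8 mm steel bar turning parallel to the ramp's surface, bar axis 24 mm above the track. Rad: 2.0 = closed, across the track behind the caught roller, end of travel; starts at 0 to 0.3 (open). With a = 2.0 - value the bar points along (-sin a, -cos a) in ramp x, y. Stays where left; 0.5 N at 60 mm from the pivot moves it.
- guard_pivot (a point): Guard's pivot at the height of the bar's axis: ramp x = 117, y = 45, z = 24 mm. The black hub there is 18 mm in diameter and 18 mm high.
- guard_knob (a point): Centre of the guard's red ball knob (15 mm), 86 mm from the pivot.
- tape_roll: Bystander: roll of tape lying flat, 72 mm across, 19 mm high, to the right in front. Origin under its centre.
- beaker: Bystander: clear beaker, 64 mm across, 83 mm high, behind the tester. Origin under its centre.
- amber_bottle: Bystander: amber bottle with black cap, 56 mm across, 109 mm high, behind the tester. Origin under its centre.
- marker: Bystander: blue marker, 130 mm long, 17 mm thick, lying to the right of the tester in front of the computer. Origin under its centre.
There are look-alikes about, which are no part of the job. Of the things like the roller, leave any that is pink or purple; of the rest the larger one is meant.

How it is judged:
On the way, in this order (a step that is already met when the one before it is completed fails the run):
1. the roller is at the stop with the catch sprung up behind it (x of roller in the frame of ramp between 0.1455 and 0.1525 m and y of roller in the frame of ramp between -0.006 and 0.006 m and z of roller in the frame of ramp between 0.019 and 0.025 m and value of joint catch below 0.04 rad), for 0.2 s.
2. the guard is swung fully across the track (value of joint guard above 1.9 rad), for 0.2 s.
At the end, for the whole second after the job is handed in: The roller lies at rest on the ramp between stop and catch (centre within 4.5 mm of the stop position, resting on the track), the catch is up (below 0.04 rad) and the guard is closed (over 1.9 of 2.0 rad) (all of step 1 and value of joint guard above 1.9 rad and linear speed of roller below 0.01 m/s); the robot touches nothing.
It fails at once if the roller runs free on the slope: faster than 0.2 m/s with nothing of the robot touching it (x of roller in the frame of ramp between 0.015 and 0.13 m and linear speed of roller above 0.2 m/s and contact force between each of the fingers, the arm and roller below 0.02 N).
It fails at once if the roller is lifted more than 8 mm off the track (z of roller in the frame of tester above 0.042 m and z of roller in the frame of ramp above 0.03 m).
It fails at once if the tape roll, beaker, amber bottle or marker is moved more than 30 mm, or one of the first three is tipped (distance of any of tape_roll, beaker, amber_bottle, marker from where it was at the start of the episode above 0.03 m or angle between any of tape_roll, beaker, amber_bottle's own z axis and vertical above 0.5 rad).
It also fails if it takes over 56 s, if anything falls off the work surface, if the arm or the gripper's body presses on something with over 40 N, if the wrist force passes 120 N, or if a joint passes its speed limit or range.

### The arm

A 6-joint arm with a two-finger parallel gripper is mounted at the origin on a cart in front of the work surface, level with it; the furniture and walls round the work are solid. World frame = base frame: x ahead of the robot, y to its left, z up, the work surface at z = 0. Lengths are in m, angles in rad, forces in N, time in s.
With the tool pointing down it reaches from about 0.3 to 0.775 m from the base axis. Payload 14.6 kg.
Tool frame: the origin (TCP) lies between the finger pads; the fingertips stand 22 mm ahead of it and the grasp point (between the pads) lies 3 mm ahead of it (ctrl.tip_reach is the distance from the TCP to the fingertips, in m); z points along the fingers, y is the direction in which the jaws open and shut (so a half turn about z gives the same grasp; the last joint's range is limited). The gripper opens to 94 mm and grips with 3 to 60 N. Pads are 16 mm wide; open, the fingers measure 119 mm over their backs; the gripper's body (75 mm by 177 mm) begins 78 mm behind the grasp point.
Start: joints at [-1.345, 0.3, 1.521, -0, 1.321, -0.067], TCP at [0.159, -0.527, 0.194] pointing down, gripper open.
Joint ranges: [-3.03, 3.03], [-0.79, 2.21], [0.23, 2.52], [-1.04, 4.18], [0, 3.07], [-2.55, 2.55]. Speed limits (rad/s): [2.22, 2.22, 2.57, 3.14, 3.14, 3.14].

### API

Orientations are given as [roll, pitch, yaw] about the fixed x, y, z axes, in that order (R = Rz(yaw) Ry(pitch) Rx(roll)).
In Python, from station import ctrl gives the robot as it stands. The module is installed in compiled form; this text tells all that it offers.
- The arm moves only by the shell command python3 -m creep 'ROWS' [OPENING] [FORCE]. ROWS is a JSON object of lists of equal length, an entry for each row: "xyz": the shift along the tool's x, y, z in mm, a list of three; "spin": the turn about the tool's z in rad. In form: {"xyz": [[tx, ty, tz], ...], "spin": [spin, ...]}. A call has 1 to 5 rows; each row shifts and turns the commanded pose from where the row before left it, along the tool's axes as they then stand; what a row does not reach is not made up. A row lasts 1/8 s, in which the tool goes at most 62.5 mm and 10.7 degrees, less where a joint would pass 70% of its speed; a pose out of reach is approached as far as the arm can. A call with a gripper value outside its range is refused whole. OPENING is the finger opening in mm, from 0 to 94, set as the call begins (- or left out, the last holds). The fingers move at their own pace and stop on an object; FORCE is the grip in N (left out, the last holds). Time passes only in rows, so rows that do not move let the fingers close. It gives the time, the measured TCP pose, the force and the opening at its end, in the units of the state.
- ctrl.get_obs(): the state, without advancing time (a new reading comes with each control period).
- ctrl.camera(name): name is "side" or "top" or "wrist"; returns the picture (420x560x3 uint8, red, green, blue); there is no depth.
- ctrl.camera_model(name): a dict with "fx", "fy", "cx", "cy" (pixels), "R" (3x3) and "t" (3): a world point X has camera coordinates R X + t. Camera axes: x right, y down, z forward; pixel columns grow to the right and rows downward; lengths in m; the calibration is good to about 2 mm. A picture is of the moment at which its call begins: read the wrist's pose just before it. camera_model takes no time and is no camera call; for the wrist camera it gives the pose at the moment of the call.
- ctrl.hand_in(): hands the job in, once; it reports no verdict.
The state is a dict: "time_s": time; "qpos": joint angles; "joint_vel": joint speeds; "tau": joint torques, N m; "ee_pos": TCP position; "eef_rot": TCP orientation; "force": force on the tool from outside, world axes, zero at the start; "moment": the same for the moment, N m; "grip_width": finger opening in m.
Only numpy, scipy, OpenCV 4.12 (cv2) and the standard library are available. Lean on these libraries where they do the work, as an engineer would, in place of code of your own. Each camera call takes 0.05 s, during which the arm holds its last target.

## Working session

There is one attempt and no reset: what is moved stays moved. The work goes in short steps, Python scripts to look and compute and a shell command to move; the robot and the scene stay as the last step left them, time stands still between calls to the robot, and variables do not carry over. Pictures are saved under pics/ and viewed, and the job is handed in when it is done.

```bash
mkdir -p pics; python3 - <<'E'
from station import ctrl
import cv2
o=ctrl.get_obs(); print(o, ctrl.tip_reach)
for n in ("side","top","wrist"):
    m=ctrl.camera_model(n); im=ctrl.camera(n)
    cv2.imwrite(f"pics/a_{n}.png",im[:,:,::-1]); print(n,m)
E
```

```text
{'time_s': 0.0, 'qpos': array([-1.34459564e+00,  3.00466130e-01,  1.52158414e+00,  2.14105848e-05,
        1.32070806e+00, -6.65922029e-02]), 'joint_vel': array([-1.34879953e-03,  9.61295668e-04, -1.86284224e-05,  1.02738265e-03,
        1.36220221e-03,  2.21377399e-03]), 'tau': array([-1.57579752e-04, -5.31801081e+01, -3.52733588e+01,  7.08321878e-02,
        2.44654709e-02, -7.31837417e-05]), 'ee_pos': array([ 0.15868926, -0.52631829,  0.19388778]), 'eef_rot': array([-3.14043094e+00, -9.82598923e-05,  2.92787522e-01]), 'force': array([ 0.52329481,  0.76095155, -0.14437283]), 'moment': array([ 0.0590825 , -0.07552729, -0.00943109]), 'grip_width': 0.09407718306127107} 0.022
side {'fx': 442.5774605577874, 'fy': 442.5774605577874, 'cx': 272.0260542592592, 'cy': 209.39671398045036, 'R': array([[ 0.86038068,  0.50960816,  0.00667864],
       [ 0.43985676, -0.73587144, -0.51480022],
       [-0.25743177,  0.44586181, -0.85728416]]), 't': array([-0.44857477, -0.30294202,  1.28019696])}
top {'fx': 405.93790828839553, 'fy': 405.93790828839553, 'cx': 278.0726733570078, 'cy': 210.2648859293486, 'R': array([[ 0.0227461 , -0.99973524, -0.0034722 ],
       [-0.98216016, -0.02169748, -0.18679037],
       [ 0.18666558,  0.007659  , -0.98239366]]), 't': array([-0.1307998 ,  0.58313473,  1.14984182])}
wrist {'fx': 289.2673299054098, 'fy': 289.2673299054098, 'cx': 277.8590703185789, 'cy': 212.66635202427503, 'R': array([[ 0.28815623, -0.95758113, -0.00208915],
       [-0.91970499, -0.27736474,  0.27786964],
       [-0.26666218, -0.07814846, -0.96061652]]), 't': array([-0.54829071, -0.02841674,  0.39462486])}
```

View pics/a_side.png

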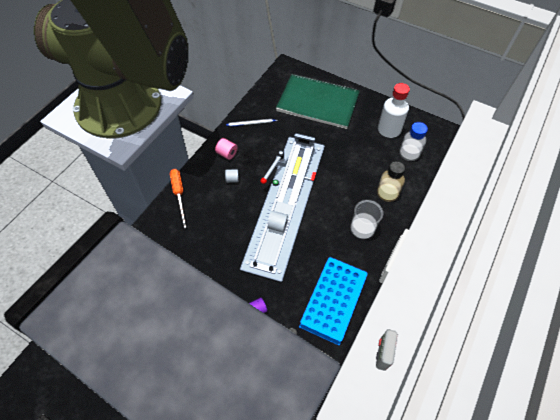

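View pics/a_top.png

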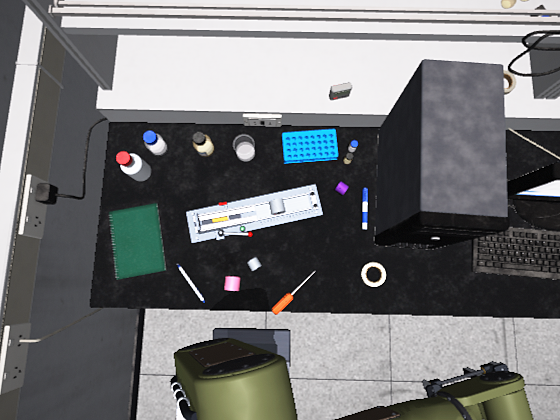

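View pics/a_wrist.png

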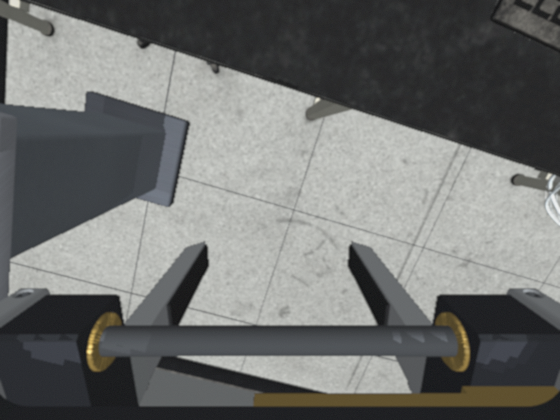

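The side view shows the tester from about (262,275) to (308,140), with the roller on the run-out at (278,220). In the top view the roller is at (277,206), the guard's red tip is near (250,235), and the grey cylinder at (254,264) is the smaller look-alike. I'll enlarge both views next.

```bash
python3 - <<'E'
import cv2
t=cv2.imread("pics/a_top.png")[170:260,175:335]; cv2.imwrite("pics/b_top.png",cv2.resize(t,None,fx=5,fy=5,interpolation=cv2.INTER_CUBIC))
t=cv2.imread("pics/a_side.png")[125:290,225:345]; cv2.imwrite("pics/b_side.png",cv2.resize(t,None,fx=3.6,fy=3.6,interpolation=cv2.INTER_CUBIC))
E
```

```text
(no output)
```

View pics/b_top.png

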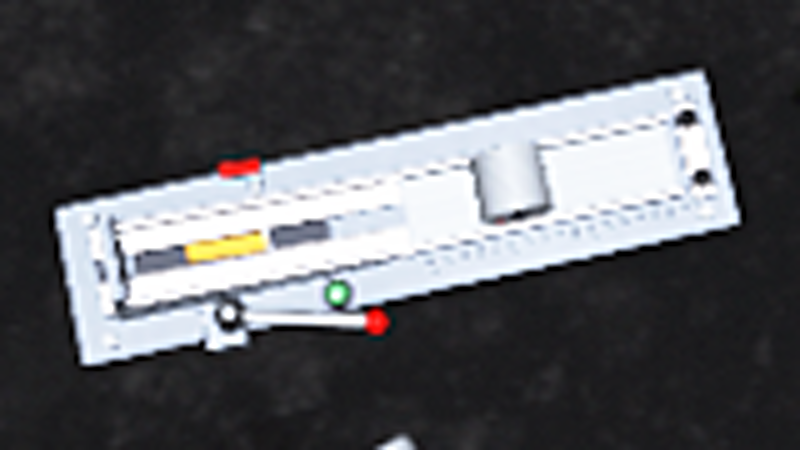

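View pics/b_side.png

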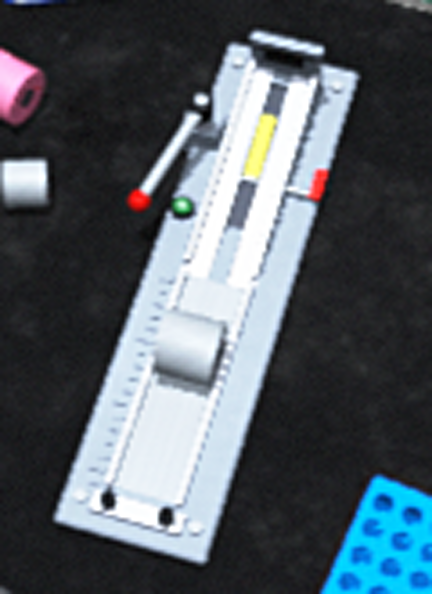

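```bash
cat > h.py <<'E'
import numpy as np, cv2
from station import ctrl
def ray(m,u,v):
    d=np.array([(u-m['cx'])/m['fx'],(v-m['cy'])/m['fy'],1.0]); R=np.array(m['R']);t=np.array(m['t'])
    return -R.T@t, R.T@d
def onz(m,u,v,z):
    c,d=ray(m,u,v); return c+d*(z-c[2])/d[2]
def tri(m1,p1,m2,p2):
    c1,d1=ray(m1,*p1);c2,d2=ray(m2,*p2)
    A=np.stack([d1,-d2],1);s=np.linalg.lstsq(A,c2-c1,rcond=None)[0]
    a,b=c1+s[0]*d1,c2+s[1]*d2
    return (a+b)/2,np.linalg.norm(a-b)
def proj(m,X):
    p=np.array(m['R'])@X+np.array(m['t']); return np.array([m['fx']*p[0]/p[2]+m['cx'],m['fy']*p[1]/p[2]+m['cy']])
E
python3 - <<'E'
from h import *
np.set_printoptions(precision=4,suppress=True)
mt=ctrl.camera_model("top");ms=ctrl.camera_model("side")
T=cv2.imread("pics/a_top.png");S=cv2.imread("pics/a_side.png")
def plate(im,box):
    y0,y1,x0,x1=box; g=im[y0:y1,x0:x1]; m=(g.min(2)>110).astype(np.uint8)
    m=cv2.morphologyEx(m,cv2.MORPH_CLOSE,np.ones((5,5),np.uint8))
    cs,_=cv2.findContours(m,cv2.RETR_EXTERNAL,cv2.CHAIN_APPROX_NONE)
    c=max(cs,key=cv2.contourArea)+np.array([x0,y0])
    h=cv2.convexHull(c); 
    q=h
    e=2
    while len(q)>4 and e<20: q=cv2.approxPolyDP(h,e,True); e+=.5
    return q[:,0],cv2.minAreaRect(c)
for n,im,m,b in(("top",T,mt,(170,255,180,335)),("side",S,ms,(125,290,235,345))):
    q,r=plate(im,b); print(n,q.tolist(),r)
    for p in q: print(onz(m,*(p+.0),0.005)[:2])
def red(im,box):
    y0,y1,x0,x1=box; g=im[y0:y1,x0:x1].astype(int); m=((g[:,:,2]>150)&(g[:,:,1]<90)&(g[:,:,0]<90)).astype(np.uint8)
    n,l,st,c=cv2.connectedComponentsWithStats(m); return [(st[i,4],c[i]+[x0,y0]) for i in range(1,n)]
print(red(T,(195,245,210,260)),red(S,(160,200,255,330)))
for nme,pt,ps in(("knob",(175+376/5,170+321/5),(225+138/3.6,125+200/3.6)),("hub",(175+230/5,170+315/5),(225+200/3.6,125+103/3.6))):
    print(nme,tri(mt,pt,ms,ps))
for p in [(375,240),(376,185),(434,247)]: print("pc",onz(mt,*p,0))
for n in [(384,204),(373,275),(245,148),(202,145)]: print(onz(mt,*n,0.02))
E
```

```text
top [[315, 184], [320, 215], [191, 242], [187, 211]] ((253.9292755126953, 214.8365936279297), (36.10884475708008, 134.4478302001953), 77.90524291992188)
[ 0.6816 -0.2309]
[ 0.5834 -0.2469]
[0.491  0.1459]
[0.5868 0.1643]
side [[299, 134], [323, 149], [277, 280], [240, 268]] ((280.3212890625, 204.5705108642578), (48.23113250732422, 147.3032684326172), 17.393321990966797)
[0.5068 0.1706]
[0.5878 0.1578]
[ 0.6711 -0.2309]
[ 0.5835 -0.249 ]
[(np.int32(20), array([222.3, 202.9])), (np.int32(15), array([249.8667, 234.0667]))] [(np.int32(22), array([313.0909, 176.1818])), (np.int32(21), array([263.0952, 180.0952]))]
knob (array([ 0.5154, -0.0355,  0.0408]), np.float64(0.002836577202403626))
hub (array([0.5153, 0.0493, 0.0553]), np.float64(0.0028951990985884757))
pc [ 0.5103 -0.4158  0.    ]
pc [ 0.6838 -0.4228  0.    ]
pc [ 0.4929 -0.595   0.    ]
[ 0.6192 -0.4411  0.02  ]
[ 0.4036 -0.403   0.02  ]
[ 0.7896 -0.0088  0.02  ]
[0.7966 0.1271 0.02  ]
```

```bash
python3 - <<'E'
from h import *
np.set_printoptions(precision=4,suppress=True)
mt=ctrl.camera_model("top");ms=ctrl.camera_model("side")
key,e1=tri(mt,(222.3,202.9),ms,(313.1,176.2)); knob,e2=tri(mt,(249.9,234.1),ms,(263.1,180.1))
print(key,e1,knob,e2)
hub=tri(mt,(175+230/5,170+315/5),ms,(225+200/3.6,125+103/3.6))[0]
c,s=np.cos(np.radians(8)),np.sin(np.radians(8))
def r2t(x,y,z): return np.array([-.02+x*c-z*s,y,.012+x*s+z*c])
# joint fit of hub+key+plate yaw
yaw=np.arctan2(.394,-.0936)
for yaw in (yaw,yaw-.01,yaw+.01):
    R=np.array([[np.cos(yaw),-np.sin(yaw),0],[np.sin(yaw),np.cos(yaw),0],[0,0,1]])
    print(np.degrees(yaw),[w-R@r2t(*p) for w,p in((key,(.094,-.047,-.003)),(hub,(.117,.045,.028)))])
    o=np.mean([w-R@r2t(*p) for w,p in((key,(.094,-.047,-.003)),(hub,(.117,.045,.028)))],0); 
    rt=R.T@(np.array([knob-o])[0]); print("knob tester",rt)
    print("plate ctr", R.T@(np.array([.5857,-.0419,0])-o))
    # roller: top view centroid ray at z .034
T=cv2.imread("pics/b_top.png");
print("roller", onz(mt,175+513/5,170+180/5,.040), tri(mt,(175+511/5,170+182/5),ms,(225+190/3.6,125+347/3.6)))
E
```

```text
[0.6113 0.0537 0.0215] 0.00034956156030468456 [ 0.5151 -0.0351  0.0422] 0.0017637821995166135
103.36365979806939 [array([ 0.5825, -0.0286, -0.0006]), array([ 0.5803, -0.0298, -0.0007])]
knob tester [0.0096 0.0658 0.0429]
plate ctr [-0.0133 -0.0012  0.0007]
102.79070200293857 [array([ 0.5817, -0.0283, -0.0006]), array([ 0.5795, -0.0304, -0.0007])]
knob tester [0.009  0.0651 0.0429]
plate ctr [-0.0133 -0.0022  0.0007]
103.93661759320022 [array([ 0.5834, -0.0289, -0.0006]), array([ 0.5811, -0.0291, -0.0007])]
knob tester [0.0103 0.0666 0.0429]
plate ctr [-0.0133 -0.0003  0.0007]
roller [ 0.6018 -0.1159  0.04  ] (array([ 0.6028, -0.1137,  0.0334]), np.float64(0.002622551721753649))
```

```bash
python3 -m creep '{"xyz": [[0,0,0],[0,0,0],[0,0,0],[0,0,0],[0,0,0]], "spin": [-0.18,-0.18,-0.18,-0.18,-0.18]}' 0 20
```

```text
time_s: 0.78
ee_pos: [0.1587, -0.5265, 0.1942]
eef_rot: [-3.141, -0.0, 1.199]
force: [-0.4, -0.8, 0.4]
grip_width: 0.0474
```

```bash
python3 -m creep '{"xyz": [[0,0,0],[0,0,0],[0,0,0],[0,0,0]], "spin": [-0.15,-0.15,-0.15,-0.16]}' 
cat >> h.py <<'E'
O=np.array([.582,-.029]);YAW=1.804
U=np.array([np.cos(YAW),np.sin(YAW)]);V=np.array([-U[1],U[0]])
def go(x,y,z):
    "tester x,y (mm), tcp z (mm) -> tool shift in mm"
    o=ctrl.get_obs(); r=o['eef_rot']; p=o['ee_pos']
    from scipy.spatial.transform import Rotation as Ro
    Rt=Ro.from_euler('xyz',r).as_matrix()
    w=np.r_[O+(x*U+y*V)/1000,z/1000]
    d=w-p; q=p[:2]-O
    print("t",round(float(o['time_s']),2),"tester xy",np.round([q@U*1000,q@V*1000],1),"z",round(p[2]*1000,1),"shift",np.round(Rt.T@d*1000,1),"yaw err",round(r[2]-YAW,4),"F(u,v,z)",np.round([o['force'][:2]@U,o['force'][:2]@V,o['force'][2]],1))
E
python3 -c "
from h import *
go(-145,0,150)"
```

```text
time_s: 1.27
ee_pos: [0.1587, -0.5265, 0.1942]
eef_rot: [3.142, -0.001, 1.808]
force: [0.1, 0.3, -1.0]
grip_width: 0.0073
t 1.27 tester xy [-386.2  526.8] z 194.2 shift [239.1 527.7  44.3] yaw err 0.0039 F(u,v,z) [ 0.3 -0.1 -1. ]
```

```bash
python3 -m creep '{"xyz": [[28,40,0],[28,40,0],[28,40,0],[28,40,0],[28,40,0]], "spin": [0,0,0,0,0]}' 
python3 -m creep '{"xyz": [[20,48,0],[20,48,0],[20,48,0],[20,48,0],[15,50,0]], "spin": [0,0,0,0,0]}' 
python3 -c "
from h import *
go(-145,0,150)"
```

```text
time_s: 1.9
ee_pos: [0.322, -0.343, 0.1944]
eef_rot: [-3.142, 0.0, 1.803]
force: [-0.2, -0.0, -0.1]
grip_width: 0.0005
time_s: 2.52
ee_pos: [0.5361, -0.1949, 0.1944]
eef_rot: [-3.141, -0.0, 1.803]
force: [0.4, -0.6, -0.3]
grip_width: 0.0003
t 2.52 tester xy [-150.8   83. ] z 194.4 shift [ 5.9 83.  44.4] yaw err -0.001 F(u,v,z) [-0.7 -0.2 -0.3]
```

```bash
python3 -m creep '{"xyz": [[3,41,10],[3,42,20],[0,0,15],[0,0,0]], "spin": [0,0,0,0]}' 
python3 - <<'E'
from h import *
go(-145,0,60)
for n in ("wrist","side","top"):
    im=ctrl.camera(n)[:,:,::-1]; cv2.imwrite(f"pics/c_{n}.png",im)
    if n=="side": cv2.imwrite("pics/c_side.png",cv2.resize(im[110:300,180:400],None,fx=3,fy=3))
    if n=="top": cv2.imwrite("pics/c_top.png",cv2.resize(im[140:290,160:350],None,fx=4,fy=4))
E
```

```text
time_s: 3.02
ee_pos: [0.6132, -0.1713, 0.148]
eef_rot: [-3.139, -0.001, 1.803]
force: [-0.2, -0.1, 0.3]
grip_width: 0.0004
t 3.02 tester xy [-145.7    2.6] z 148.0 shift [ 0.6  2.8 88. ] yaw err -0.0012 F(u,v,z) [-0.1  0.2  0.3]
```

View pics/c_wrist.png

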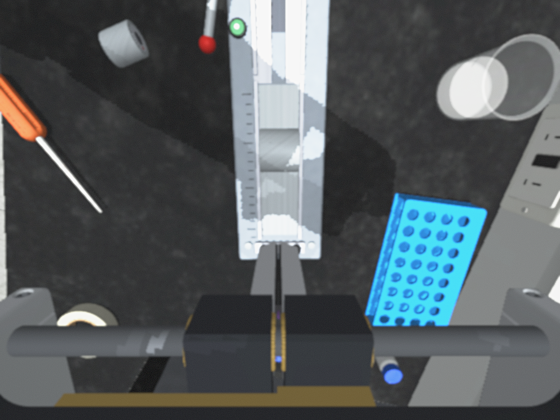

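View pics/c_side.png

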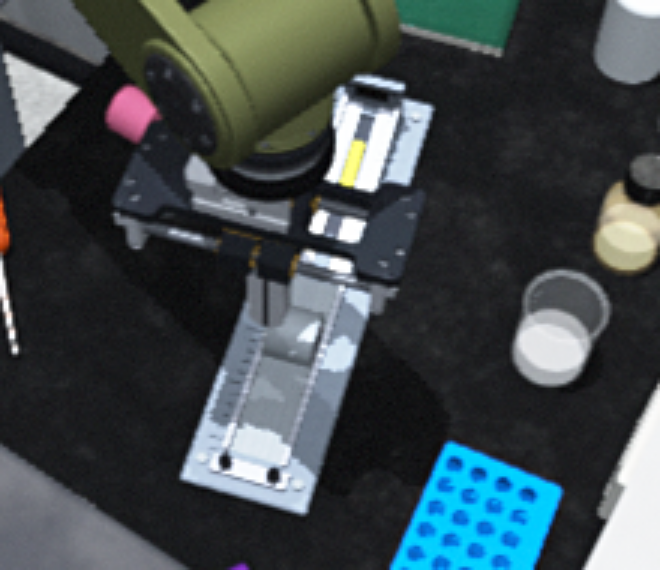

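View pics/c_top.png

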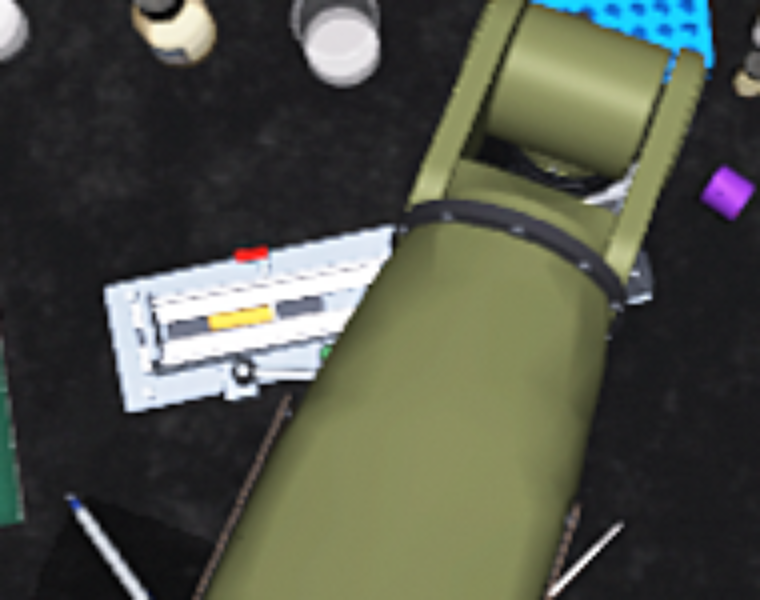

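The wrist view shows the roller centred at about (279,150), with the fingers behind it on the track line at column 278. I'll check the calibration by projecting my tester model into this picture.

```bash
python3 - <<'E'
from h import *
m=ctrl.camera_model("wrist"); im=cv2.imread("pics/c_wrist.png")
big=cv2.resize(im[0:300,180:380],None,fx=2,fy=2,interpolation=cv2.INTER_CUBIC)
def pt(x,y,z): return proj(m,np.r_[O+(x*U+y*V)/1000,z/1000])
def d(p,c): cv2.circle(big,tuple(int(round(a)) for a in ((p-[180,0])*2)),3,c,-1)
for x in range(-190,0,20):
    for y in (-25.5,25.5): d(pt(x,y,20),(0,0,255))
for x in(-110,-66):
    for y in(-20,20): d(pt(x,y,34),(0,255,0))
for x in(-215,-20):
    for y in(-50,50): d(pt(x,y,6),(255,0,255))
for y in(-22,22): d(pt(-20,y,12),(255,0,0))
cv2.imwrite("pics/d.png",big)
E
```

```text
(no output)
```

View pics/d.png

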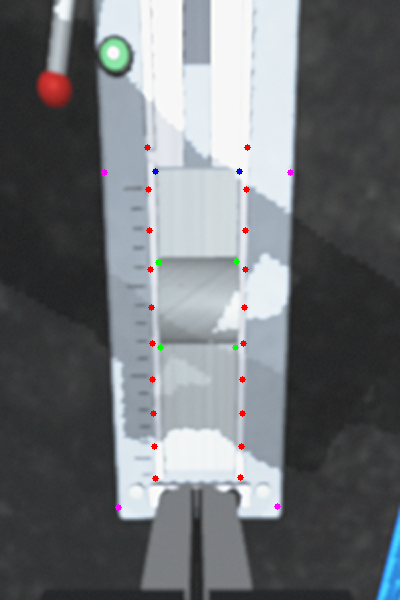

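The projected model fits the picture to about 1 mm. The descent behind the roller is next.

```bash
python3 -m creep '{"xyz": [[0,2,30],[0,0.6,30],[0,0,25],[0,0,15],[0,0,0]], "spin": [0,0,0,0,0]}' 
python3 -c "
from h import *
go(-118,0,48)"
```

```text
time_s: 3.8
ee_pos: [0.6165, -0.1709, 0.0495]
eef_rot: [-3.141, -0.0, 1.802]
force: [-0.1, -0.2, 0.0]
grip_width: 0.0003
t 3.8 tester xy [-146.1   -0.8] z 49.5 shift [28.1 -0.8  1.5] yaw err -0.0016 F(u,v,z) [-0.2  0.1  0. ]
```

```bash
python3 -m creep '{"xyz": [[7,-0.4,1],[7,0,0],[5,0,0],[4,0,0],[4,0,0]], "spin": [0,0,0,0,0]}' 
python3 -m creep '{"xyz": [[4,0,0],[4,0,0],[4,0,0],[4,0,0],[4,0,0]], "spin": [0,0,0,0,0]}' 
python3 - <<'E'
from h import *
go(0,0,48)
cv2.imwrite("pics/e.png",ctrl.camera("wrist")[:300,130:430,::-1])
E
```

```text
time_s: 4.42
ee_pos: [0.6102, -0.1443, 0.0486]
eef_rot: [3.141, 0.0, 1.803]
force: [0.1, -0.3, -0.5]
grip_width: 0.0004
time_s: 5.05
ee_pos: [0.6055, -0.1248, 0.0484]
eef_rot: [-3.142, -0.0, 1.803]
force: [-0.0, -0.1, 0.1]
grip_width: 0.0005
t 5.05 tester xy [-98.7  -0.8] z 48.4 shift [98.7 -0.9  0.4] yaw err -0.0012 F(u,v,z) [-0.1  0.1  0.1]
```

View pics/e.png

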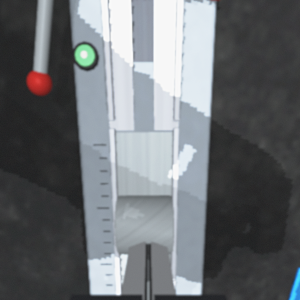

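The roller is being pushed ahead of the fingers: its front edge is at crop row 196 and the ramp foot at row 130. I'll keep pushing along the level.

```bash
python3 -m creep '{"xyz": [[4,0,0],[4,0,0],[4,0,0],[4,0,0],[4,0,0]], "spin": [0,0,0,0,0]}' 
python3 -m creep '{"xyz": [[4,0,0],[4,0,0],[4,0,0],[4,0,0],[4,0,0]], "spin": [0,0,0,0,0]}' 
python3 - <<'E'
from h import *
go(0,0,48)
cv2.imwrite("pics/f.png",ctrl.camera("wrist")[:300,130:430,::-1])
E
```

```text
time_s: 5.72
ee_pos: [0.601, -0.1053, 0.0485]
eef_rot: [3.142, 0.0, 1.803]
force: [-0.1, 0.3, -0.1]
grip_width: 0.0003
time_s: 6.35
ee_pos: [0.5963, -0.0859, 0.0484]
eef_rot: [-3.142, -0.0, 1.803]
force: [-0.0, 0.4, -0.0]
grip_width: 0.0006
t 6.35 tester xy [-58.7  -0.8] z 48.4 shift [58.7 -0.9  0.4] yaw err -0.0012 F(u,v,z) [ 0.4 -0.1 -0. ]
```

View pics/f.png

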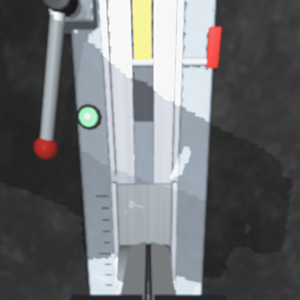

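```bash
python3 - <<'E'
from h import *
m=ctrl.camera_model("wrist"); im=cv2.imread("pics/f.png")
big=cv2.resize(im[100:300,60:230],None,fx=4,fy=4,interpolation=cv2.INTER_CUBIC)[:600]
def pt(x,y,z): return proj(m,np.r_[O+(x*U+y*V)/1000,z/1000])
for x,z,c in ((-20,12,(255,0,0)),(-28-22,34,(0,255,0)),(-28+22,34,(0,255,0)),(-28,56,(0,255,255))):
    for y in (-20,20):
        p=(pt(x,y,z)-[130+60,100])*4; cv2.circle(big,(int(p[0]),int(p[1])),4,c,-1)
cv2.imwrite("pics/f2.png",big)
s=ctrl.camera("side")[:,:,::-1]; cv2.imwrite("pics/f_side.png",cv2.resize(s[120:290,220:350],None,fx=3.5,fy=3.5,interpolation=cv2.INTER_CUBIC))
E
```

```text
(no output)
```

View pics/f2.png

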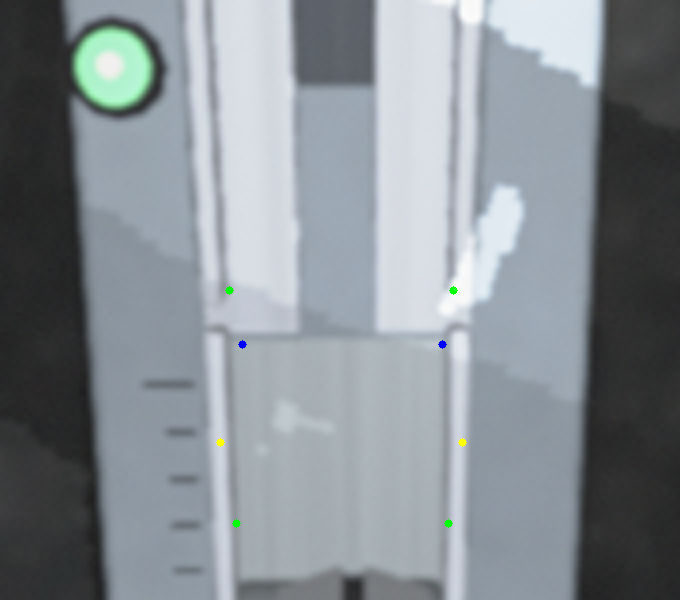

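View pics/f_side.png

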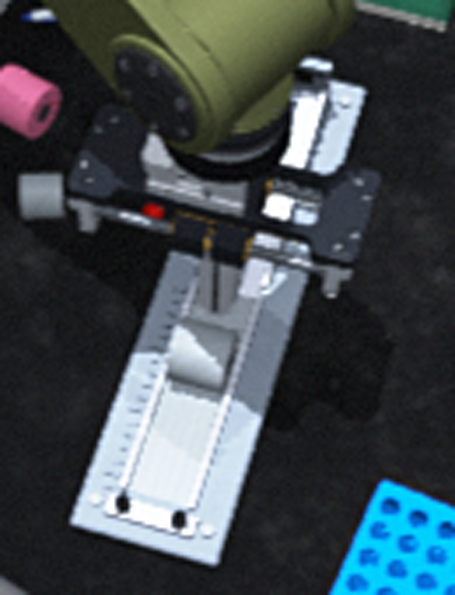

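```bash
python3 - <<'E'
from h import *
o=ctrl.get_obs(); p=o['ee_pos']; print(p,o['eef_rot'],o['time_s'])
ms=ctrl.camera_model("side");mw=ctrl.camera_model("wrist")
for n,m,off,s in(("side",ms,(220,120),3.5),("wrist",mw,(190,100),4)):
    for z in (.0264,.0484,.1): 
        q=proj(m,np.r_[p[:2],z]); print(n,z,q,(q-off)*s)
print(mw, -mw['R'].T@mw['t'])
r,e=tri(ctrl.camera_model("top"),(175+511/5,170+182/5),ms,(220+205/3.5,120+355/3.5)); print(r,e,U@(r[:2]-O),V@(r[:2]-O))
w=ctrl.camera("wrist")[:,:,::-1]; cv2.imwrite("pics/g.png",w)
t=ctrl.camera("top")[:,:,::-1]; cv2.imwrite("pics/g_top.png",cv2.resize(t[140:290,160:350],None,fx=4,fy=4))
E
```

```text
[ 0.59633741 -0.08576588  0.04846507] [-3.14155612e+00 -4.87664946e-05  1.80320540e+00] 6.45
side 0.0264 [280.73457752 213.08536317] [212.57102131 325.79877108]
side 0.0484 [280.95356911 208.3641294 ] [213.33749187 309.2744529 ]
side 0.1 [281.49952462 196.59388937] [215.24833616 268.07861281]
wrist 0.0264 [276.81334821 237.47141705] [347.25339283 549.88566819]
wrist 0.0484 [276.70916613 248.51232933] [346.83666453 594.04931732]
wrist 0.1 [276.35514993 286.02993355] [345.4205997  744.11973418]
{'fx': 289.2673299054098, 'fy': 289.2673299054098, 'cx': 277.8590703185789, 'cy': 212.66635202427503, 'R': array([[ 9.73242232e-01,  2.29781527e-01,  8.21820893e-05],
       [ 2.20766896e-01, -9.35159738e-01,  2.77016681e-01],
       [ 6.37301693e-02, -2.69586190e-01, -9.60865106e-01]]), 't': array([-0.56150083, -0.19959248,  0.19254179])} [ 0.57826901 -0.00572173  0.24034328]
[ 0.6036239  -0.11309732  0.03254696] 0.004404859543690125 -0.0868180804606469 -0.0016040389327852851
```

View pics/g.png

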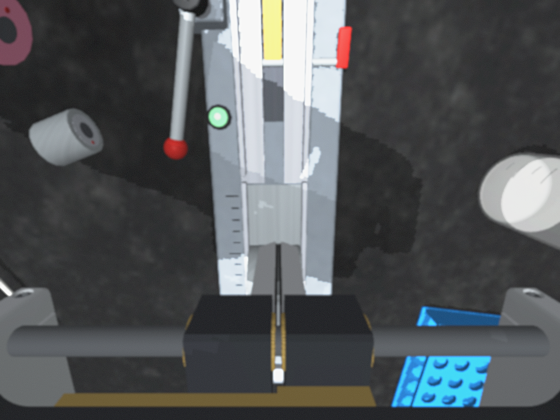

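View pics/g_top.png

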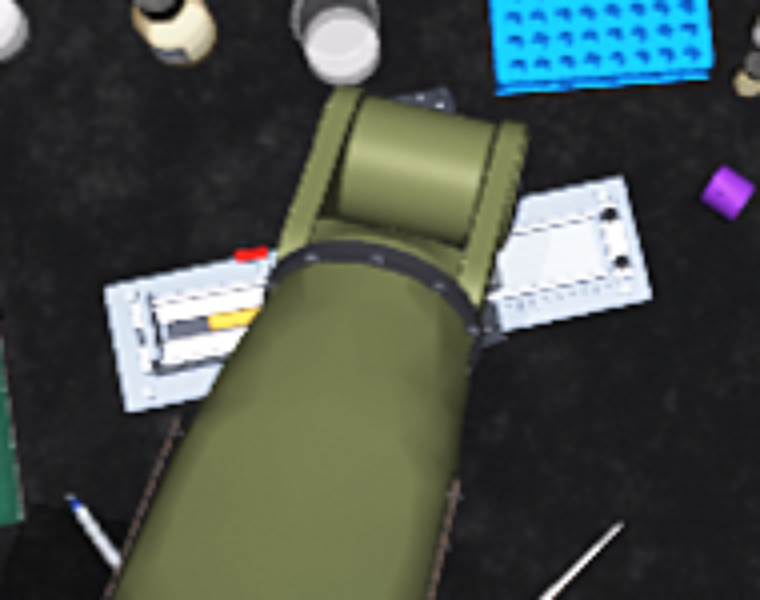

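```bash
python3 - <<'E'
from h import *
s=ctrl.camera("side")[:,:,::-1]; c=s[180:250,250:320]
c=cv2.convertScaleAbs(c,alpha=1.5,beta=10)
cv2.imwrite("pics/h1.png",cv2.resize(c,None,fx=8,fy=8,interpolation=cv2.INTER_CUBIC))
a=cv2.imread("pics/a_side.png")[180:250,250:320]
cv2.imwrite("pics/h0.png",cv2.resize(a,None,fx=8,fy=8,interpolation=cv2.INTER_CUBIC))
E
```

```text
(no output)
```

View pics/h1.png

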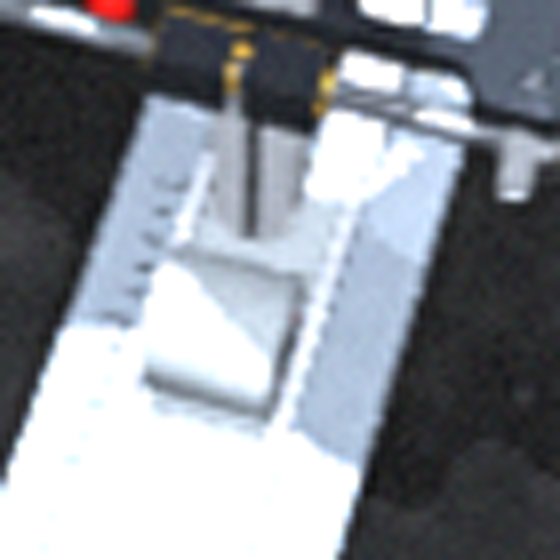

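View pics/h0.png

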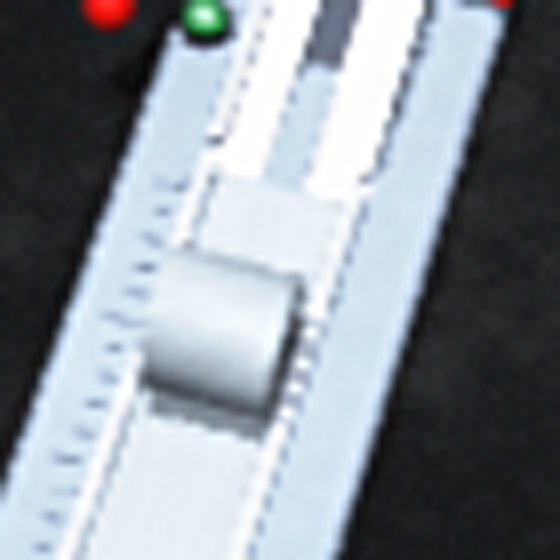

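```bash
python3 - <<'E'
from h import *
ms=ctrl.camera_model("side");mt=ctrl.camera_model("top")
p=np.array([.6132,-.1713,.148])
for dz in(.022,0,-.05): print(proj(ms,p-[0,0,dz]))
im=cv2.imread("pics/c_side.png"); cv2.imwrite("pics/c2.png",cv2.resize(im[200:420,150:420],None,fx=2.2,fy=2.2))
# f2-type projections for e: roller front edge
print(-ms['R'].T@ms['t'])
E
```

```text
[268.51368215 222.59368704]
[268.51235882 217.41075407]
[268.50913941 204.80157448]
[ 0.84875953 -0.56511995  0.94453383]
```

View pics/c2.png

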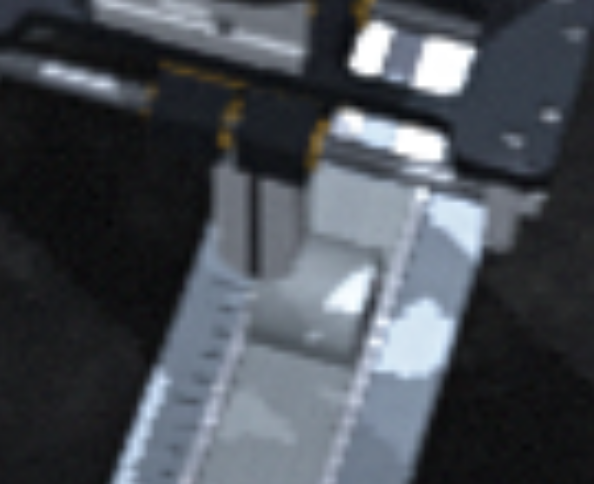

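The side camera contradicts my assumption. The roller hasn't moved from (277,221), the fingers are now uphill of it at (281,210), and no force was felt, so the tips appear to have passed just above it. Before doing anything else I'll probe down onto the empty track to find the true tip height.

```bash
python3 -m creep '{"xyz": [[8,0,0],[0,0,3],[0,0,3],[0,0,2],[0,0,2]], "spin": [0,0,0,0,0]}' 
python3 -c "
from h import *
go(0,0,48)"
python3 -m creep '{"xyz": [[0,0,1],[0,0,1],[0,0,1],[0,0,0]], "spin": [0,0,0,0]}' 
python3 - <<'E'
from h import *
go(0,0,48)
s=ctrl.camera("side")[:,:,::-1]; c=s[180:250,250:320]
cv2.imwrite("pics/i1.png",cv2.resize(c,None,fx=8,fy=8,interpolation=cv2.INTER_CUBIC))
E
```

```text
time_s: 7.22
ee_pos: [0.5946, -0.0785, 0.0383]
eef_rot: [-3.142, -0.0, 1.803]
force: [0.1, 0.0, -0.5]
grip_width: 0.0005
t 7.22 tester xy [-51.   -0.8] z 38.3 shift [51.  -0.9 -9.7] yaw err -0.0013 F(u,v,z) [ 0.  -0.1 -0.5]
time_s: 7.72
ee_pos: [0.5946, -0.0784, 0.0354]
eef_rot: [-3.142, -0.0, 1.803]
force: [0.4, -0.8, 0.8]
grip_width: 0.0007
t 7.72 tester xy [-50.9  -0.8] z 35.4 shift [ 50.9  -0.9 -12.6] yaw err -0.0012 F(u,v,z) [-0.9 -0.2  0.8]
```

View pics/i1.png

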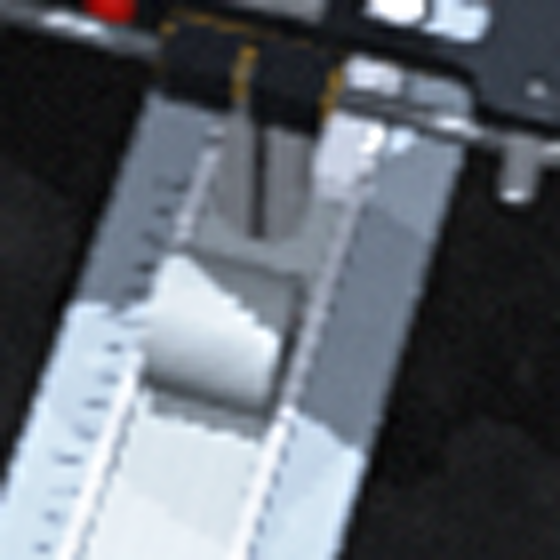

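```bash
python3 -m creep '{"xyz": [[0,0,1],[0,0,1],[0,0,1],[0,0,1],[0,0,0]], "spin": [0,0,0,0,0]}' 
python3 -c "
from h import *
go(0,0,48)"
```

```text
time_s: 8.4
ee_pos: [0.5945, -0.0784, 0.0313]
eef_rot: [-3.141, -0.0, 1.803]
force: [-0.2, -0.2, -0.4]
grip_width: 0.0005
t 8.4 tester xy [-50.9  -0.8] z 31.3 shift [ 50.9  -0.8 -16.7] yaw err -0.0012 F(u,v,z) [-0.2  0.3 -0.4]
```

```bash
python3 -m creep '{"xyz": [[0,0,2],[0,0,2],[0,0,2],[0,0,2],[0,0,0]], "spin": [0,0,0,0,0]}' 
python3 - <<'E'
from h import *
go(0,0,48)
s=ctrl.camera("side")[:,:,::-1]; c=s[180:250,250:320]
cv2.imwrite("pics/j1.png",cv2.resize(c,None,fx=8,fy=8,interpolation=cv2.INTER_CUBIC))
w=ctrl.camera("wrist")[:,:,::-1];cv2.imwrite("pics/j2.png",cv2.resize(w[120:320,180:380],None,fx=3,fy=3,interpolation=cv2.INTER_CUBIC))
E
```

```text
time_s: 9.02
ee_pos: [0.5945, -0.0784, 0.0232]
eef_rot: [-3.141, -0.0, 1.803]
force: [-0.3, -0.4, 0.3]
grip_width: 0.0006
t 9.03 tester xy [-50.9  -0.7] z 23.2 shift [ 50.9  -0.8 -24.7] yaw err -0.0012 F(u,v,z) [-0.4  0.4  0.3]
```

View pics/j1.png

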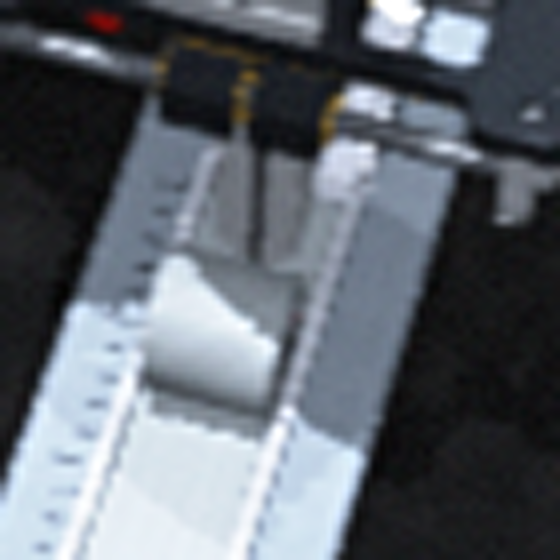

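View pics/j2.png

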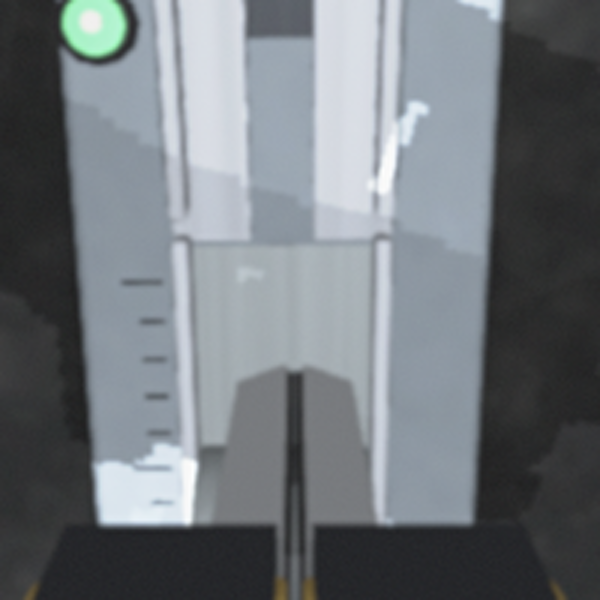

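```bash
python3 -m creep '{"xyz": [[0,0,1],[0,0,1],[0,0,1],[0,0,1],[0,0,0]], "spin": [0,0,0,0,0]}';python3 -m creep '{"xyz": [[0,0,1],[0,0,1],[0,0,0]], "spin": [0,0,0]}' 
```

```text
time_s: 9.75
ee_pos: [0.5945, -0.0784, 0.0193]
eef_rot: [-3.141, -0.0, 1.803]
force: [0.6, -0.6, -0.1]
grip_width: 0.0004
time_s: 10.12
ee_pos: [0.5945, -0.0783, 0.0173]
eef_rot: [-3.141, -0.0, 1.803]
force: [-0.9, 0.3, -0.5]
grip_width: 0.0003
```

```bash
python3 -m creep '{"xyz": [[0,0,1],[0,0,1],[0,0,1],[0,0,1],[0,0,0]], "spin": [0,0,0,0,0]}';python3 - <<'E'
from h import *
go(0,0,48)
s=ctrl.camera("side")[:,:,::-1]; c=s[180:250,250:320]
cv2.imwrite("pics/k1.png",cv2.resize(c,None,fx=8,fy=8,interpolation=cv2.INTER_CUBIC))
E
```

```text
time_s: 10.75
ee_pos: [0.5945, -0.0783, 0.0133]
eef_rot: [-3.141, -0.0, 1.803]
force: [0.9, -0.2, -0.2]
grip_width: 0.0001
t 10.75 tester xy [-50.9  -0.8] z 13.3 shift [ 50.9  -0.8 -34.7] yaw err -0.0011 F(u,v,z) [-0.4 -0.8 -0.2]
```

View pics/k1.png

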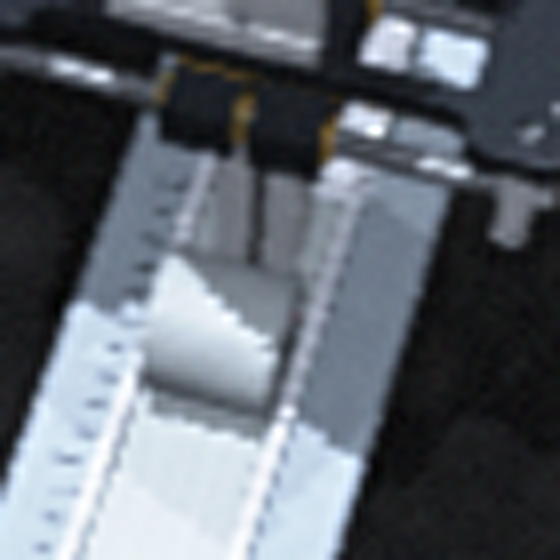

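```bash
python3 -m creep '{"xyz": [[0,0,1],[0,0,1],[0,0,1],[0,0,0]], "spin": [0,0,0,0]}';python3 -m creep '{"xyz": [[0,0,1],[0,0,1],[0,0,0]], "spin": [0,0,0]}' 
```

```text
time_s: 11.3
ee_pos: [0.5945, -0.0784, 0.0103]
eef_rot: [-3.141, -0.0, 1.803]
force: [0.4, 0.1, 0.6]
grip_width: 0.0005
time_s: 11.68
ee_pos: [0.5945, -0.0784, 0.0083]
eef_rot: [-3.141, -0.0, 1.803]
force: [-0.1, -0.1, 0.5]
grip_width: 0.0004
```

```bash
python3 -m creep '{"xyz": [[0,0,1],[0,0,1],[0,0,0]], "spin": [0,0,0]}';python3 - <<'E'
from h import *
go(0,0,48)
w=ctrl.camera("wrist")[:,:,::-1];cv2.imwrite("pics/l2.png",cv2.resize(w[120:320,180:380],None,fx=3,fy=3,interpolation=cv2.INTER_CUBIC))
m=ctrl.camera_model("wrist")
for z in (.012,.02,.03):
  for x in(-50.9-8,-50.9+8): print(z,x,(proj(m,np.r_[O+x*U/1000,z])-[180,120])*3)
E
```

```text
time_s: 12.05
ee_pos: [0.5945, -0.0784, 0.0063]
eef_rot: [-3.141, -0.0, 1.803]
force: [0.3, -0.5, 0.1]
grip_width: 0.0006
t 12.05 tester xy [-50.9  -0.8] z 6.3 shift [ 50.9  -0.8 -41.7] yaw err -0.0012 F(u,v,z) [-0.6 -0.1  0.1]
0.012 -58.9 [286.75783464 426.49469742]
0.012 -42.9 [286.48806188 362.92036807]
0.02 -58.9 [286.49222366 442.11145699]
0.02 -42.9 [286.20550204 376.350289  ]
0.03 -58.9 [286.12944273 463.44138352]
0.03 -42.9 [285.81877553 394.73119792]
```

View pics/l2.png

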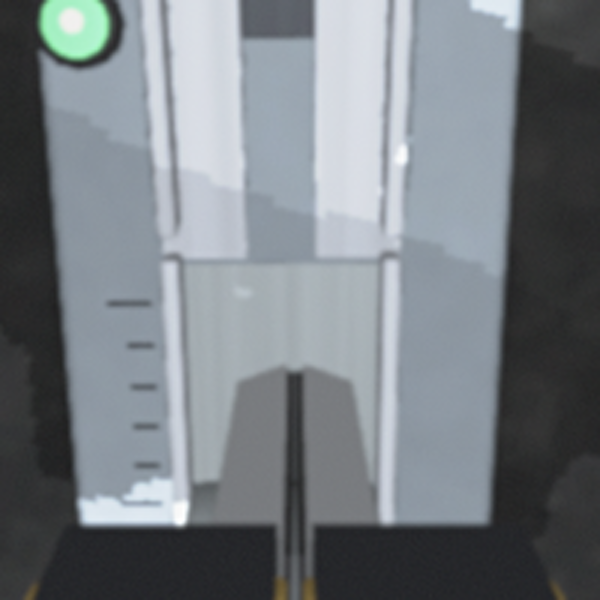

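```bash
python3 -m creep '{"xyz": [[0,0,1],[0,0,1],[0,0,0]], "spin": [0,0,0]}';python3 -m creep '{"xyz": [[0,0,1],[0,0,1],[0,0,0]], "spin": [0,0,0]}';python3 -c "
from h import *
go(0,0,48)"
```

```text
time_s: 12.48
ee_pos: [0.5945, -0.0784, 0.0043]
eef_rot: [-3.141, -0.0, 1.803]
force: [0.2, -0.1, 0.2]
grip_width: 0.0003
time_s: 12.85
ee_pos: [0.5945, -0.0784, 0.0024]
eef_rot: [-3.141, -0.0, 1.803]
force: [0.0, 0.1, -0.8]
grip_width: 0.0003
t 12.85 tester xy [-50.9  -0.8] z 2.4 shift [ 50.9  -0.8 -45.6] yaw err -0.0012 F(u,v,z) [ 0.1 -0.1 -0.8]
```

```bash
python3 -m creep '{"xyz": [[0,0,1],[0,0,1],[0,0,0]], "spin": [0,0,0]}';python3 -m creep '{"xyz": [[0,0,1],[0,0,1],[0,0,0]], "spin": [0,0,0]}';python3 -c "
from h import *
go(0,0,48)"
```

```text
time_s: 13.22
ee_pos: [0.5947, -0.0784, 0.0013]
eef_rot: [3.141, 0.0, 1.803]
force: [-4.9, 1.2, 10.2]
grip_width: 0.0007
time_s: 13.6
ee_pos: [0.5948, -0.0784, 0.0011]
eef_rot: [3.141, 0.0, 1.803]
force: [-14.5, 2.1, 30.1]
grip_width: 0.0006
t 13.6 tester xy [-51.1  -1. ] z 1.1 shift [ 51.   -1.  -46.9] yaw err -0.0011 F(u,v,z) [ 5.4 13.7 30.1]
```

That's contact, at TCP z of about 1.5 mm. The real tips therefore end about 11 mm above the TCP reading, not 22 mm below it. I'll lift, go back over the roller and come down behind it with the TCP at about 16 mm.

```bash
python3 -m creep '{"xyz": [[0,0,-4],[0,0,-20],[0,0,-30],[0,0,-20],[0,0,0]], "spin": [0,0,0,0,0]}';python3 -m creep '{"xyz": [[-25,0,0],[-35,0,0],[-30,0,0],[0,0,0]], "spin": [0,0,0,0]}';python3 - <<'E'
from h import *
go(-142,0,16)
w=ctrl.camera("side")[:,:,::-1];cv2.imwrite("pics/m.png",cv2.resize(w[170:270,220:340],None,fx=5,fy=5,interpolation=cv2.INTER_CUBIC))
E
```

```text
time_s: 14.22
ee_pos: [0.5955, -0.0785, 0.0746]
eef_rot: [3.138, 0.001, 1.803]
force: [-0.0, 0.1, 0.4]
grip_width: 0.0001
time_s: 14.72
ee_pos: [0.6149, -0.1687, 0.0711]
eef_rot: [-3.14, -0.001, 1.8]
force: [0.9, 0.4, -0.3]
grip_width: 0.0004
t 14.72 tester xy [-143.5    0.3] z 71.1 shift [ 1.5  0.4 55.1] yaw err -0.004 F(u,v,z) [ 0.2 -1.  -0.3]
```

View pics/m.png

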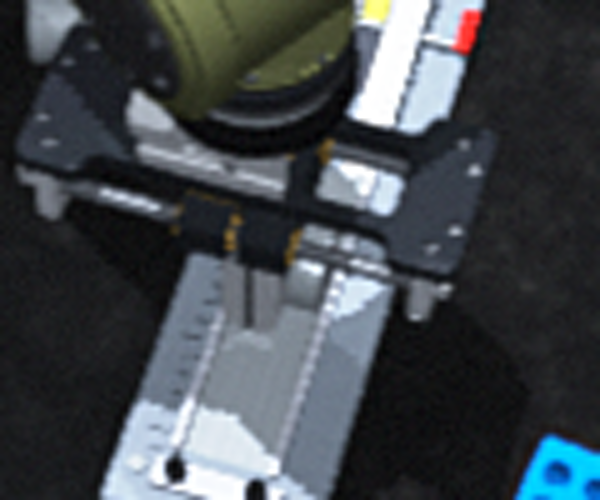

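```bash
python3 -m creep '{"xyz": [[0,0,22],[0,0,20],[0,0,13],[0,0,0]], "spin": [0,0,0,0.004]}';python3 - <<'E'
from h import *
go(-118,0,16)
w=ctrl.camera("side")[:,:,::-1];cv2.imwrite("pics/n.png",cv2.resize(w[170:270,220:340],None,fx=5,fy=5,interpolation=cv2.INTER_CUBIC))
E
```

```text
time_s: 15.28
ee_pos: [0.6147, -0.1656, 0.0163]
eef_rot: [-3.14, -0.001, 1.799]
force: [-0.1, -0.2, 0.0]
grip_width: 0.0006
t 15.28 tester xy [-140.5   -0.3] z 16.3 shift [22.5 -0.4  0.3] yaw err -0.0051 F(u,v,z) [-0.2  0.2  0. ]
```

View pics/n.png

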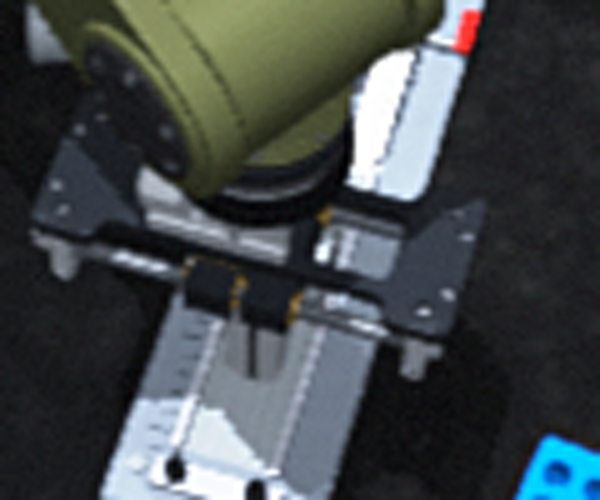

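```bash
python3 -m creep '{"xyz": [[6,-0.3,0],[6,0,0],[4,0,0],[4,0,0],[4,0,0]], "spin": [-0.005,0,0,0,0]}'; python3 -m creep '{"xyz": [[4,0,0],[4,0,0],[4,0,0],[4,0,0],[4,0,0]], "spin": [0,0,0,0,0]}'; python3 - <<'E'
from h import *
go(-118,0,16)
w=ctrl.camera("wrist")[:,:,::-1];cv2.imwrite("pics/o.png",cv2.resize(w[100:320,180:380],None,fx=2.7,fy=2.7,interpolation=cv2.INTER_CUBIC))
E
```

```text
time_s: 15.95
ee_pos: [0.6094, -0.1425, 0.0175]
eef_rot: [3.141, 0.0, 1.804]
force: [0.9, -2.3, 0.7]
grip_width: 0.0007
time_s: 16.58
ee_pos: [0.6048, -0.123, 0.0175]
eef_rot: [-3.142, 0.0, 1.804]
force: [-0.2, -0.2, 0.1]
grip_width: 0.0006
t 16.57 tester xy [-96.7  -0.4] z 17.5 shift [-21.3  -0.4   1.5] yaw err -0.0002 F(u,v,z) [-0.1  0.2  0.1]
```

View pics/o.png

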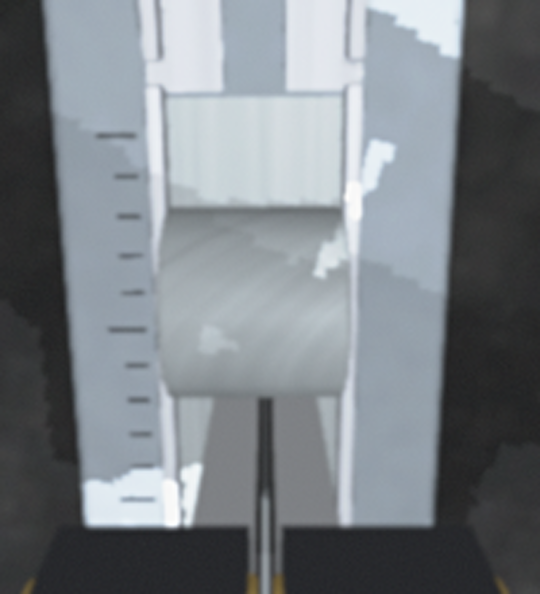

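The roller is now ahead of the fingers and hides their tips. Its front edge is at crop row 208, against the ramp foot at row 93.

```bash
python3 -m creep '{"xyz": [[4,0,1],[4,0,0.5],[4,0,0],[4,0,0],[4,0,0]], "spin": [0,0,0,0,0]}'; python3 -m creep '{"xyz": [[4,0,0],[4,0,0],[4,0,0],[4,0,0],[4,0,0]], "spin": [0,0,0,0,0]}'; python3 - <<'E'
from h import *
go(-118,0,16)
w=ctrl.camera("wrist")[:,:,::-1];cv2.imwrite("pics/p.png",cv2.resize(w[100:320,180:380],None,fx=2.7,fy=2.7,interpolation=cv2.INTER_CUBIC))
E
```

```text
time_s: 17.25
ee_pos: [0.6002, -0.1035, 0.016]
eef_rot: [-3.142, 0.0, 1.804]
force: [0.6, 0.3, -0.1]
grip_width: 0.0001
time_s: 17.88
ee_pos: [0.5955, -0.084, 0.016]
eef_rot: [3.142, -0.0, 1.804]
force: [0.3, 0.9, 0.2]
grip_width: 0.0007
t 17.88 tester xy [-56.7  -0.4] z 16.0 shift [-61.3  -0.4  -0. ] yaw err -0.0002 F(u,v,z) [ 0.8 -0.4  0.2]
```

View pics/p.png

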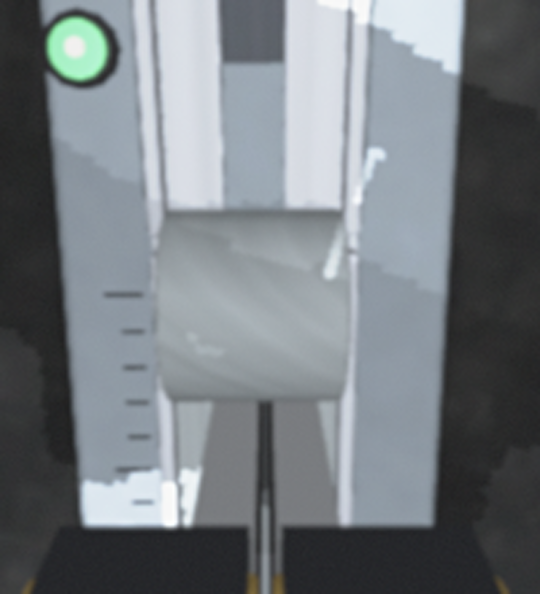

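The roller keeps the same place in the picture, so it is in contact with the fingers and its front is now at the ramp foot. From here I'll push up the slope, rising 0.56 mm per 4 mm.

```bash
python3 -m creep '{"xyz": [[4,0,0],[4,0,-0.4],[4,0,-0.56],[4,0,-0.56],[4,0,-0.56]], "spin": [0,0,0,0,0]}'; python3 -m creep '{"xyz": [[4,0,-0.56],[4,0,-0.56],[4,0,-0.56],[4,0,-0.56],[4,0,-0.56]], "spin": [0,0,0,0,0]}'; python3 - <<'E'
from h import *
go(-118,0,16)
w=ctrl.camera("wrist")[:,:,::-1];cv2.imwrite("pics/q.png",cv2.resize(w[100:320,180:380],None,fx=2.7,fy=2.7,interpolation=cv2.INTER_CUBIC))
E
```

```text
time_s: 18.55
ee_pos: [0.591, -0.0646, 0.0181]
eef_rot: [3.141, 0.0, 1.804]
force: [1.4, -3.0, 1.0]
grip_width: -0.0
time_s: 19.18
ee_pos: [0.5863, -0.0451, 0.0209]
eef_rot: [-3.142, 0.0, 1.804]
force: [0.7, -2.0, 1.4]
grip_width: 0.0006
t 19.18 tester xy [-16.7  -0.5] z 20.9 shift [-101.3   -0.4    4.9] yaw err -0.0002 F(u,v,z) [-2.1 -0.2  1.4]
```

View pics/q.png

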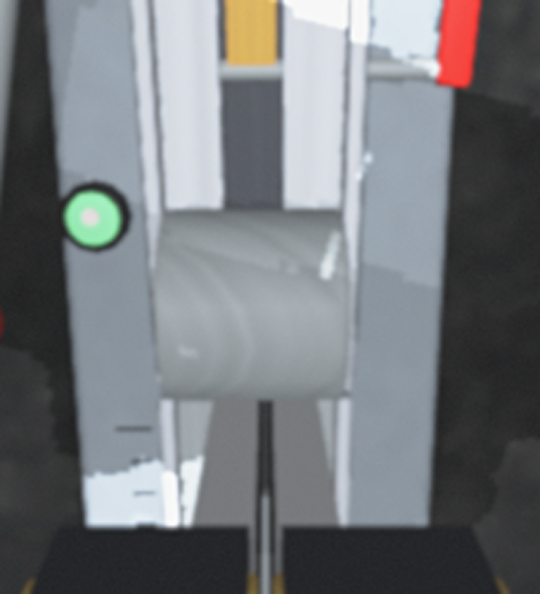

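```bash
python3 -m creep '{"xyz": [[4,0,-0.56],[4,0,-0.56],[4,0,-0.56],[4,0,-0.56],[4,0,-0.56]], "spin": [0,0,0,0,0]}'; python3 -m creep '{"xyz": [[4,0,-0.56],[4,0,-0.56],[4,0,-0.56],[4,0,-0.56],[4,0,-0.56]], "spin": [0,0,0,0,0]}'; python3 -m creep '{"xyz": [[4,0,-0.56],[4,0,-0.56],[4,0,-0.56],[4,0,-0.56],[4,0,-0.56]], "spin": [0,0,0,0,0]}'; python3 - <<'E'
from h import *
go(95,0,16)
w=ctrl.camera("wrist")[:,:,::-1];cv2.imwrite("pics/r.png",w)
E
```

```text
time_s: 19.85
ee_pos: [0.5817, -0.0256, 0.0237]
eef_rot: [-3.142, -0.0, 1.804]
force: [-0.1, -2.2, 0.4]
grip_width: 0.0001
time_s: 20.48
ee_pos: [0.5771, -0.0062, 0.0265]
eef_rot: [-3.142, -0.0, 1.804]
force: [0.7, -1.7, 1.5]
grip_width: 0.0006
time_s: 21.1
ee_pos: [0.5724, 0.0133, 0.0293]
eef_rot: [-3.142, 0.0, 1.804]
force: [1.9, -2.3, 1.4]
grip_width: 0.0004
t 21.1 tester xy [43.3 -0.5] z 29.3 shift [51.7 -0.5 13.3] yaw err -0.0002 F(u,v,z) [-2.7 -1.3  1.4]
```

View pics/r.png

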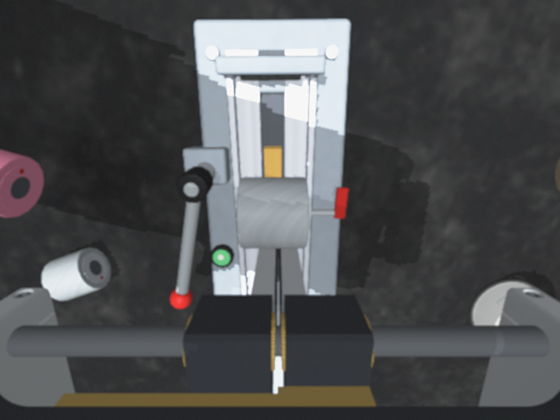

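```bash
python3 -m creep '{"xyz": [[4,0,-0.56],[4,0,-0.56],[4,0,-0.56],[4,0,-0.56],[4,0,-0.56]], "spin": [0,0,0,0,0]}'; python3 -m creep '{"xyz": [[4,0,-0.56],[4,0,-0.56],[3,0,-0.42],[3,0,-0.42],[3,0,-0.42]], "spin": [0,0,0,0,0]}'; python3 -c "
from h import *
go(95,0,35)"
```

```text
time_s: 21.78
ee_pos: [0.5678, 0.0328, 0.0321]
eef_rot: [-3.142, -0.0, 1.804]
force: [0.7, -1.9, 2.4]
grip_width: 0.0004
time_s: 22.4
ee_pos: [0.5639, 0.0492, 0.0344]
eef_rot: [-3.141, -0.0, 1.804]
force: [-1.0, -0.9, 1.0]
grip_width: 0.0008
t 22.4 tester xy [80.3 -0.4] z 34.4 shift [14.7 -0.4 -0.6] yaw err -0.0003 F(u,v,z) [-0.6  1.1  1. ]
```

```bash
python3 -m creep '{"xyz": [[2.5,0,-0.35],[2.5,0,-0.35],[2,0,-0.28],[2,0,-0.28],[2,0,-0.28]], "spin": [0,0,0,0,0]}'; python3 - <<'E'
from h import *
go(95,0,16)
w=ctrl.camera("wrist")[:,:,::-1];cv2.imwrite("pics/s.png",cv2.resize(w[30:310,150:410],None,fx=2,fy=2))
E
```

```text
time_s: 23.02
ee_pos: [0.5613, 0.0599, 0.0359]
eef_rot: [-3.141, -0.0, 1.804]
force: [0.3, 0.5, 1.0]
grip_width: 0.0006
t 23.02 tester xy [91.3 -0.4] z 35.9 shift [ 3.7 -0.4 19.9] yaw err -0.0003 F(u,v,z) [ 0.4 -0.4  1. ]
```

View pics/s.png

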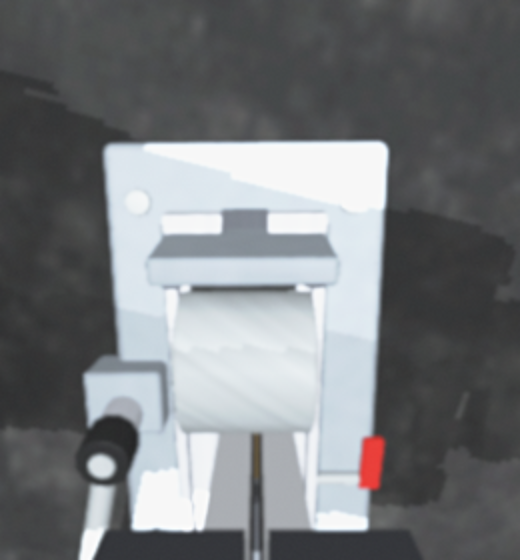

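```bash
python3 -m creep '{"xyz": [[1.5,0,-0.2],[1,0,-0.14],[1,0,-0.14],[0,0,0]], "spin": [0,0,0,0]}'; python3 -c "
from h import *
go(95,0,35)"
```

```text
time_s: 23.58
ee_pos: [0.5607, 0.0631, 0.0365]
eef_rot: [3.141, 0.0, 1.804]
force: [-0.1, -1.4, 1.0]
grip_width: 0.0001
t 23.57 tester xy [94.6 -0.5] z 36.5 shift [ 0.4 -0.5  1.5] yaw err -0.0002 F(u,v,z) [-1.3  0.4  1. ]
```

```bash
python3 -m creep '{"xyz": [[0.7,0,-0.1],[0.7,0,-0.1],[0,0,0]], "spin": [0,0,0]}'; python3 -c "
from h import *
go(95,0,35)"
```

```text
time_s: 23.95
ee_pos: [0.5605, 0.0641, 0.0367]
eef_rot: [3.141, 0.001, 1.804]
force: [1.5, -3.8, 0.8]
grip_width: 0.0005
t 23.95 tester xy [95.5 -0.5] z 36.7 shift [-0.5 -0.5  1.7] yaw err -0.0003 F(u,v,z) [-4.1 -0.6  0.8]
```

```bash
python3 -m creep '{"xyz": [[0.7,0,-0.1],[0.7,0,-0.1],[0,0,0]], "spin": [0,0,0]}'; python3 -c "
from h import *
go(95,0,35)"
```

```text
time_s: 24.32
ee_pos: [0.5605, 0.0643, 0.0368]
eef_rot: [3.141, 0.002, 1.804]
force: [4.1, -12.9, -1.3]
grip_width: 0.0006
t 24.32 tester xy [95.7 -0.6] z 36.8 shift [-0.7 -0.6  1.8] yaw err -0.0004 F(u,v,z) [-13.5  -1.   -1.3]
```

Force has risen to 13 N against the stop. I'll ease back slowly, staying close behind, to see whether the catch holds the roller.

```bash
python3 -m creep '{"xyz": [[-1,0,0.1],[-1,0,0.1],[-1,0,0.1],[-1,0,0.1],[0,0,0]], "spin": [0,0,0,0,0]}'; python3 -m creep '{"xyz": [[-2,0,0],[-2,0,0],[0,0,0]], "spin": [0,0,0]}'; python3 - <<'E'
from h import *
go(95,0,16)
w=ctrl.camera("wrist")[:,:,::-1];cv2.imwrite("pics/t.png",cv2.resize(w[30:310,150:410],None,fx=2,fy=2))
E
```

```text
time_s: 24.95
ee_pos: [0.5608, 0.062, 0.0363]
eef_rot: [-3.141, -0.0, 1.804]
force: [-0.5, -0.8, 0.4]
grip_width: 0.0003
time_s: 25.32
ee_pos: [0.5619, 0.0579, 0.0364]
eef_rot: [3.142, -0.0, 1.804]
force: [0.3, 0.6, 0.0]
grip_width: 0.0002
t 25.32 tester xy [89.2 -0.5] z 36.4 shift [ 5.8 -0.5 20.4] yaw err -0.0005 F(u,v,z) [ 0.5 -0.4  0. ]
```

View pics/t.png

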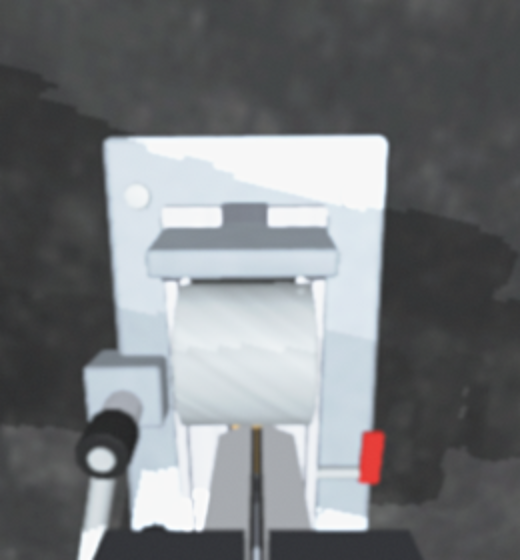

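The fingertips have parted from the roller (gap at crop row 427), and it stays at the stop plate. I'll back off further and check.

```bash
python3 -m creep '{"xyz": [[-4,0,0.5],[-4,0,0.5],[-4,0,0.5],[-4,0,0.5],[0,0,0]], "spin": [0,0,0,0,0]}'; python3 - <<'E'
from h import *
go(95,0,16)
w=ctrl.camera("wrist")[:,:,::-1];cv2.imwrite("pics/u.png",cv2.resize(w[20:310,100:460],None,fx=2,fy=2))
m=ctrl.camera_model("wrist")
c,s=np.cos(np.radians(8)),np.sin(np.radians(8))
def rp(x,y,z): return proj(m,np.r_[O+((-20+x*c-z*s)*U+y*V)/1000,(12+x*s+z*c)/1000])
for n,p in(("roller@150 top",(150,0,44)),("front",(172,0,22)),("rear",(128,0,22)),("stop top",(172,0,34)),("pivot",(117,45,24)),("guardknob",(117-86*np.sin(1.82),45-86*np.cos(1.82),24))): print(n,(rp(*p)-[100,20])*2)
E
```

```text
time_s: 26.0
ee_pos: [0.5656, 0.0422, 0.0344]
eef_rot: [-3.142, -0.0, 1.803]
force: [-0.5, 0.1, 0.1]
grip_width: 0.0004
t 26.0 tester xy [73.1 -0.4] z 34.4 shift [21.9 -0.5 18.4] yaw err -0.0006 F(u,v,z) [0.2 0.5 0.1]
roller@150 top [350.72339739 347.83743602]
front [350.97293739 247.96401089]
rear [351.57275771 389.10282332]
stop top [350.64250674 256.63117276]
pivot [210.79395786 423.17393458]
guardknob [177.45159288 618.51447533]
```

View pics/u.png

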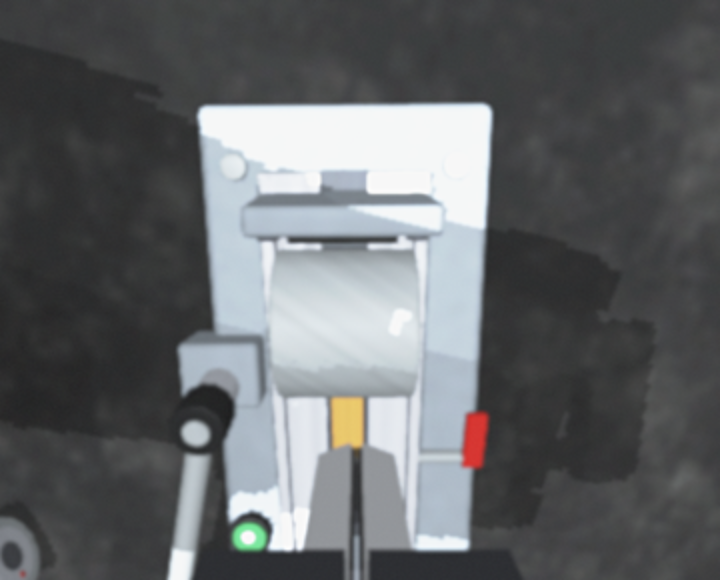

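The roller has settled on the brass catch, which shows at crop (347,420), with its rear edge at row 395. Next is the guard. I need to find the green look-alike ball so the fingers can avoid it, and then work out the swing path.

```bash
cat >> h.py <<'E'
C8,S8=np.cos(np.radians(8)),np.sin(np.radians(8))
def w2r(p):
    q=np.array(p[:2])-O; x,y,z=q@U*1000+20,q@V*1000,p[2]*1000-12
    return np.array([x*C8+z*S8,y,-x*S8+z*C8])
def r2t(x,y,z): return np.array([-20+x*C8-z*S8,y,12+x*S8+z*C8])
E
python3 - <<'E'
from h import *
mt=ctrl.camera_model("top");ms=ctrl.camera_model("side")
g,e=tri(mt,(242.6,228.6),ms,(275.8,182.5)); print("green ramp",w2r(g),e,g)
k,e=tri(mt,(249.9,234.1),ms,(263.1,180.1)); print("knob ramp",w2r(k))
h=tri(mt,(175+230/5,170+315/5),ms,(225+200/3.6,125+103/3.6))[0]; print("hub",w2r(h))
for r in(50,58):
  for a in (1.82,1.5,1.2,.9,.6,.3,0.0):
    d=np.array([-np.sin(a),-np.cos(a)]);n=np.array([np.cos(a),-np.sin(a)])
    h=8*abs(n[0])+12.5*abs(n[1]); c=np.array([117,45])+r*d-n*(4+h)
    t=r2t(c[0],c[1],15); print(r,a,np.round(c,1),"tester xy, tcp z",np.round([t[0],t[1],t[2]-11],1))
E
```

```text
green ramp [49.60737679 40.41092453 -4.28452015] 0.003886094966605818 [ 0.53581459 -0.00942241  0.01466119]
knob ramp [33.46862634 66.45390804 25.83617632]
hub [116.53674497  46.84110329  27.33406608]
50 1.82 [73.  74.9] tester xy, tcp z [50.2 74.9 26. ]
50 1.5 [65.9 58.5] tester xy, tcp z [43.2 58.5 25. ]
50 1.2 [63.7 44.2] tester xy, tcp z [41.  44.2 24.7]
50 0.9 [66.2 28.6] tester xy, tcp z [43.4 28.6 25.1]
50 0.6 [74.2 13.7] tester xy, tcp z [51.4 13.7 26.2]
50 0.3 [87.6  1.8] tester xy, tcp z [64.6  1.8 28. ]
50 0.0 [105.  -5.] tester xy, tcp z [81.9 -5.  30.5]
58 1.82 [65.3 76.8] tester xy, tcp z [42.5 76.8 24.9]
58 1.5 [57.9 57.9] tester xy, tcp z [35.3 57.9 23.9]
58 1.2 [56.2 41.3] tester xy, tcp z [33.6 41.3 23.7]
58 0.9 [59.9 23.6] tester xy, tcp z [37.2 23.6 24.2]
58 0.6 [69.7  7.1] tester xy, tcp z [46.9  7.1 25.6]
58 0.3 [85.2 -5.9] tester xy, tcp z [62.3 -5.9 27.7]
58 0.0 [105. -13.] tester xy, tcp z [ 81.9 -13.   30.5]
```

```bash
python3 -m creep '{"xyz": [[0,0,-25],[0,0,-25],[-9,-32,0],[-9,-32,0],[-9,-30,0]], "spin": [0,0,0,0,0]}'; python3 -m creep '{"xyz": [[0,0,0]], "spin": [0]}'; python3 - <<'E'
from h import *
go(46,93,25)
w=ctrl.camera("wrist")[:,:,::-1];cv2.imwrite("pics/v.png",w)
E
```

```text
time_s: 26.68
ee_pos: [0.4793, -0.0058, 0.0845]
eef_rot: [3.141, 0.0, 1.804]
force: [0.1, -0.5, 0.2]
grip_width: 0.0007
time_s: 26.8
ee_pos: [0.4793, -0.006, 0.0847]
eef_rot: [3.142, -0.0, 1.803]
force: [0.1, 0.2, -0.9]
grip_width: 0.0002
t 26.8 tester xy [46.1 94.6] z 84.7 shift [-0.1  1.6 59.7] yaw err -0.0012 F(u,v,z) [ 0.2 -0.1 -0.9]
```

View pics/v.png

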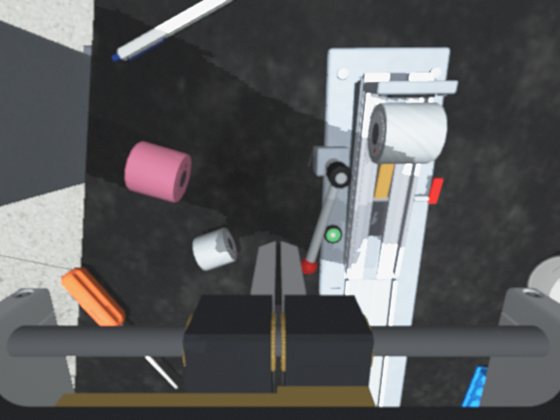

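```bash
python3 -m creep '{"xyz": [[0,0,20],[0,0,20],[0,0,15],[0,0,4],[0,0,0]], "spin": [0,0,0,0,0]}'; python3 - <<'E'
from h import *
go(42,76,25)
s=ctrl.camera("side")[:,:,::-1];cv2.imwrite("pics/w.png",cv2.resize(s[120:250,220:340],None,fx=4.5,fy=4.5,interpolation=cv2.INTER_CUBIC))
E
```

```text
time_s: 27.48
ee_pos: [0.4806, -0.0054, 0.0256]
eef_rot: [3.142, 0.0, 1.804]
force: [-0.1, -0.5, -0.3]
grip_width: 0.0006
t 27.48 tester xy [46.4 93.2] z 25.6 shift [-4.4 17.2  0.6] yaw err -0.0 F(u,v,z) [-0.5  0.2 -0.3]
```

View pics/w.png

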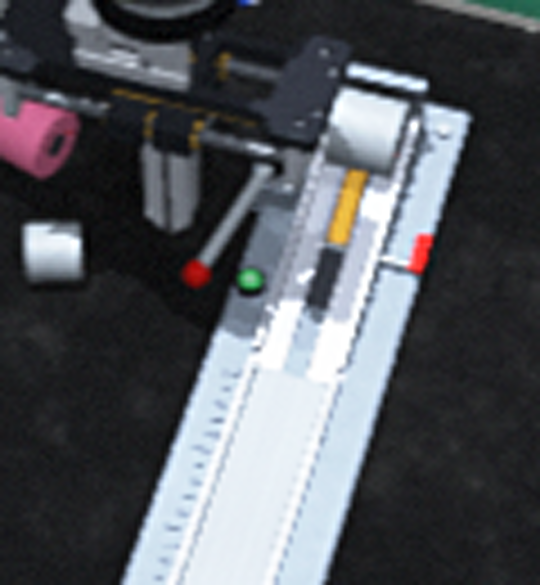

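The fingers, at (172,210) in the crop, stand on the robot's side of the guard bar, clear of both the bar and the small cylinder. I'll start the swing.

```bash
python3 -m creep '{"xyz": [[0,9,0],[-1,8,0],[-3,6,0.5],[-2,6,0.3],[-2,6,0]], "spin": [0,0,0,0,0]}'; python3 -m creep '{"xyz": [[-1,7,0],[-1,8,0],[1,6,-0.2],[1,6,-0.2],[2,5,-0.3]], "spin": [0,0,0,0,0]}'; python3 - <<'E'
from h import *
go(49,10,26)
w=ctrl.camera("wrist")[:,:,::-1];cv2.imwrite("pics/x.png",w)
E
```

```text
time_s: 28.15
ee_pos: [0.5164, -0.0052, 0.0244]
eef_rot: [-3.141, -0.0, 1.804]
force: [-0.9, 1.0, 0.6]
grip_width: 0.0008
time_s: 28.78
ee_pos: [0.5472, 0.0043, 0.0253]
eef_rot: [3.142, 0.0, 1.804]
force: [-1.1, -1.2, 0.8]
grip_width: 0.0004
t 28.77 tester xy [40.5 26.2] z 25.3 shift [ 8.5 16.2 -0.7] yaw err -0.0002 F(u,v,z) [-0.9  1.3  0.8]
```

View pics/x.png

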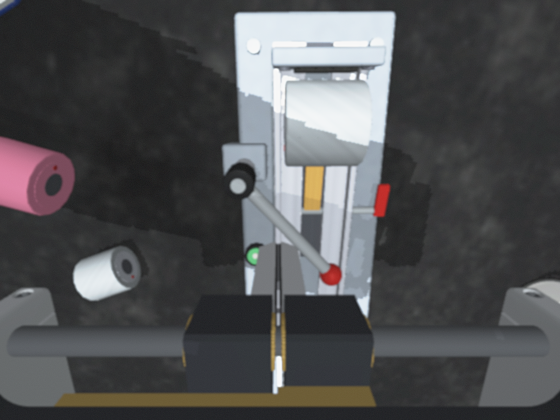

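The bar is swinging as planned, with the knob at (331,275). I'll continue the arc.

```bash
python3 -m creep '{"xyz": [[4,8,-0.5],[4,8,-0.5],[5,4,-0.7],[5,4,-0.7],[5,4,-0.7]], "spin": [0,0,0,0,0]}'; python3 -m creep '{"xyz": [[4,2,-0.6],[4,2,-0.6],[4,1,-0.6],[3,1,-0.4],[0,0,0]], "spin": [0,0,0,0,0]}'; python3 - <<'E'
from h import *
go(82,-9,30)
w=ctrl.camera("wrist")[:,:,::-1];cv2.imwrite("pics/y.png",cv2.resize(w[20:310,100:460],None,fx=2,fy=2))
E
```

```text
time_s: 29.45
ee_pos: [0.5689, 0.0334, 0.0285]
eef_rot: [3.142, 0.0, 1.804]
force: [-1.0, -0.2, -0.6]
grip_width: 0.0003
time_s: 30.08
ee_pos: [0.5712, 0.0492, 0.0307]
eef_rot: [3.141, -0.0, 1.804]
force: [-0.3, 0.5, 0.1]
grip_width: 0.0007
t 30.07 tester xy [78.6 -7.6] z 30.7 shift [3.4 1.4 0.7] yaw err -0.0 F(u,v,z) [0.6 0.2 0.1]
```

View pics/y.png

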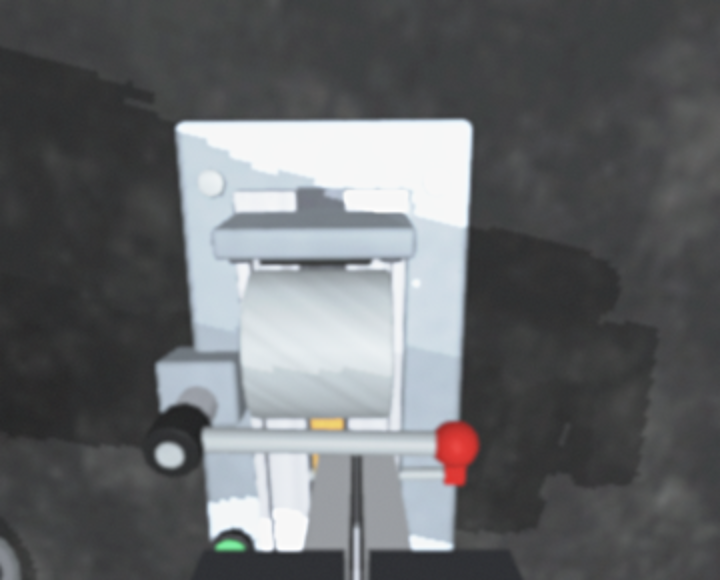

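Nearly closed: the bar runs from (205,437) to the knob at (457,443). I'll push gently until the end of travel shows as force.

```bash
python3 -m creep '{"xyz": [[1.5,0,-0.2],[1,0,-0.1],[1,0,-0.1],[0,0,0]], "spin": [0,0,0,0]}'; python3 -c "
from h import *
go(82,-9,30)"; python3 -m creep '{"xyz": [[1,0,-0.1],[0,0,0]], "spin": [0,0]}'; python3 -c "
from h import *
go(82,-9,30)"
```

```text
time_s: 30.62
ee_pos: [0.5707, 0.0514, 0.031]
eef_rot: [3.141, 0.002, 1.804]
force: [3.1, -7.3, -1.9]
grip_width: 0.0007
t 30.62 tester xy [80.8 -7.6] z 31.0 shift [1.2 1.4 1. ] yaw err -0.0004 F(u,v,z) [-7.8 -1.3 -1.9]
time_s: 30.88
ee_pos: [0.5706, 0.0516, 0.0311]
eef_rot: [3.141, 0.003, 1.804]
force: [5.1, -13.3, -3.3]
grip_width: 0.0004
t 30.88 tester xy [81.1 -7.6] z 31.1 shift [0.9 1.4 1.1] yaw err -0.0005 F(u,v,z) [-14.1  -1.9  -3.3]
```

Force rose from 8 to 14 N, which is the end of travel. I'll back off, lift clear and look.

```bash
python3 -m creep '{"xyz": [[-2,0,0],[-8,0,0],[-15,0,0],[0,0,-20],[0,0,-35]], "spin": [0,0,0,0,0]}'; python3 -m creep '{"xyz": [[-20,0,-40],[-40,0,-20],[-40,0,0],[0,0,0],[0,0,0]], "spin": [0,0,0,0,0]}'; python3 - <<'E'
from h import *
go(82,-9,30)
w=ctrl.camera("wrist")[:,:,::-1];cv2.imwrite("pics/z.png",cv2.resize(w[0:300,130:430],None,fx=2,fy=2))
s=ctrl.camera("side")[:,:,::-1];cv2.imwrite("pics/z_side.png",s)
m=ctrl.camera_model("wrist")
def rp(x,y,z):
    t=r2t(x,y,z); return (proj(m,np.r_[O+(t[0]*U+t[1]*V)/1000,t[2]/1000])-[130,0])*2
for n,p in (("knob closed",(117,-41,24)),("knob 1.9",(117-86*np.sin(.1),45-86*np.cos(.1),24)),("pivot",(117,45,30)),("roller rear",(128,0,22)),("top",(150,0,44)),("stop",(172,0,34))): print(n,np.round(rp(*p),1))
E
```

```text
time_s: 31.5
ee_pos: [0.5754, 0.0281, 0.0858]
eef_rot: [-3.139, -0.001, 1.803]
force: [-0.6, -1.1, -0.2]
grip_width: 0.0006
time_s: 32.12
ee_pos: [0.5988, -0.0683, 0.1459]
eef_rot: [-3.141, -0.0, 1.803]
force: [-0.2, 0.4, -0.4]
grip_width: 0.0003
t 32.12 tester xy [-42.1  -7.2] z 145.9 shift [124.1   1.7 115.9] yaw err -0.0006 F(u,v,z) [ 0.4  0.1 -0.4]
knob closed [368.5 138.5]
knob 1.9 [366.6 159.5]
pivot [174.8 137.9]
roller rear [277.2 111.1]
top [274.9  43. ]
stop [274.9 -17.8]
```

View pics/z.png

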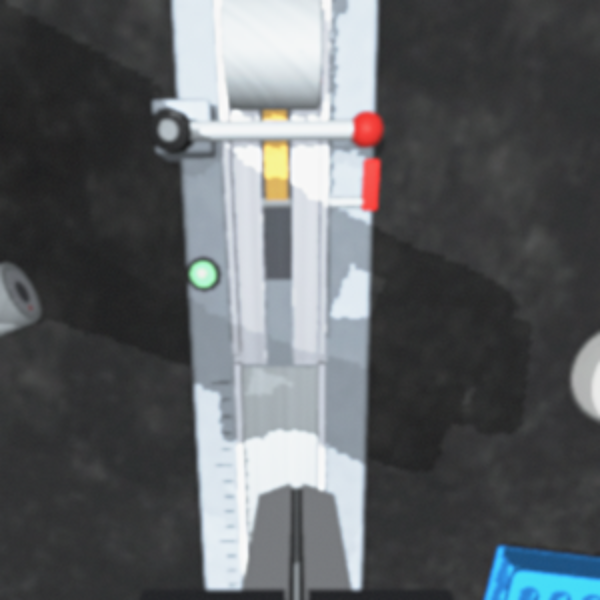

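View pics/z_side.png

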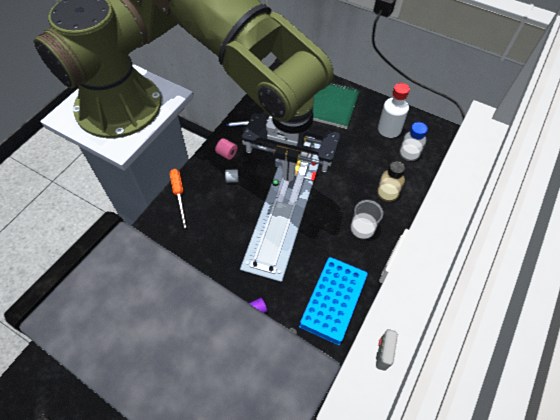

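The knob at (368,129) is level with the pivot at (174,130), so the guard is square across the track. The roller sits at the stop with its rear edge at row 107. The catch is visible behind it, and the bystanders are where they were. The robot is clear, so I'm handing in.

```bash
python3 -c "
from station import ctrl
print(ctrl.get_obs()['force']); print(ctrl.hand_in())"
```

```text
[ 1.06398416  0.258276   -0.24549466]
the job is handed in; nothing more can be done
None
```

The tester is ready: the roller is at the stop behind the brass catch and the guard is closed. I handed in at about 32 s; no verdict was reported.

**What I did**
- **Roller:** I pushed it with closed fingertips from tester x of about -88 mm along the level and up the ramp, staying behind it. At the stop the force rose to 13 N. When I eased back it settled about 2 mm onto the catch and stayed there.
- **Guard:** I swung it from about 0.18 rad to its end of travel, where the force rose to about 14 N.

**Last checks**
- **Guard and roller:** In the last wrist picture the guard's knob is level with its pivot. The roller stands against the stop within about 2 mm, as far as the picture shows.
- **Catch:** I judged it sprung only because the roller held. I did not measure its angle.
- **Bystanders:** The beaker and amber bottle look unmoved in the last side view. The tape roll and marker were not clearly in that view, but the arm stayed well away from them.

**What disagreed or went wrong**
- **Tip length:** The interface puts the fingertips 22 mm ahead of the TCP. Touching the track showed them about 11 mm behind the reported TCP height. My first pass therefore went just over the roller without touching it.
- **Probe contact:** Measuring this cost about 9 s and pressed the track with about 30 N, plus a sideways 14 N I did not explain. After that I used the measured height.

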